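# Put a copper blank away in the push-latch drawer

### The job

Press the front of the little chest so that its push-latch drawer springs fully open; then take the long copper blank out of the rack, lay it flat on the black pad and let go, take it again flat and lower it gently and squarely onto the pile of blanks in the drawer, however high that is. Then push the drawer home until it latches, and make sure that it stays shut: a push that is too shallow lets it spring out again, and one push too many opens it. Leave the square blank, the hammer and the bowl alone.

Things in the scene. Friction and masses are not known exactly. Their poses are not given: they have to be found in the camera images.
- chest: Low fixed plywood chest, 190 deep (x) x 200 wide (y) x 69 high mm, closed on top, one drawer. Origin: centre of its underside; x points from the drawer front into the chest (the drawer comes out along -x), z up. Push-push latch: from shut, press at least 7 mm in and let go, and it springs fully out in 1 s; from open, push at least 6 mm beyond shut and let go, and it latches. Less changes nothing.
- drawer (a joint): Drawer slide in m: 0 = latched shut, 0.12 = fully out, -0.0085 = pressed in to the stop. A spring drives it out with 3 N when shut, 2 N when fully out, so it follows a retreating finger; 6 to 15 N against the stop works the latch.
- drawer_front (a point): Middle of the drawer front's outer face, 36 mm above the bench; moves with the drawer, axes as the chest's. The front is an upright light wooden board 200 wide (y), from 5 to 67 mm above the bench, 12 thick, no handle; shut, its back stands 10 mm in front of the chest, so that it can be pressed in.
- stack (a point): Point on the drawer's inner floor, 16 mm above the bench, under the pile's centre; moves with the drawer, axes as the chest's. The tray is 110 (x) x 156 (y) mm inside, walls to 38 mm above the bench. The pile of blanks, 90 along x, 56 along y, is 10 to 30 mm high (not reported); the new blank goes on top, same way. Drawer out, the point is 75 mm in front of the chest's shell.
- blank: The long copper blank: plate 90 (its x) x 10 thick (its y) x 56 (its z) mm, about 0.35 to 0.55 kg, origin at its centre. It starts standing upright on a long edge in one of the rack's two slots, its z up.
- square: Bystander: square copper blank 56 (x) x 10 (y) x 56 (z) mm, origin at its centre, standing upright in the other slot.
- rack: Fixed dark wooden rack 130 (x) x 110 (y) x 30 mm high, origin at the centre of its underside. Two slots run along y, 64 mm apart (at x = -32 and +32 mm), 13 mm wide, their floor 12 mm above the bench; a blank in a slot stands 38 mm out above the rack, its top 68 mm above the bench.
- pad: Fixed black rubber pad 170 (x) x 130 (y) x 5 mm thick, flat on the bench, origin at the centre of its underside.
- hammer: Bystander: hammer 240 mm long lying on the bench, handle to its -x, origin under its middle.
- bowl: Bystander: copper bowl, 100 mm across and 45 mm high, origin at the centre of its underside.
Not all that is in view belongs to the job. There is more than one size of the pad; the one meant has the size given above.

How it is judged:
By the outcome, as a careful person would: the job done as asked, in the order asked, and still so for the second after the job is handed in, with the robot touching nothing.
It also fails if it takes over 72 s, if anything falls off the work surface, if the arm or the gripper's body presses on something with over 40 N, if the wrist force passes 120 N, or if a joint passes its speed limit or range.

### The arm

A 7-joint arm with a two-finger parallel gripper is mounted at the origin on the work surface. World frame = base frame: x ahead of the robot, y to its left, z up, the work surface at z = 0. Lengths are in mm, angles in rad, forces in N, time in s.
With the tool pointing down it reaches from about 400 to 875 mm from the base axis. Payload 19.3 kg.
Tool frame: the origin (TCP) lies between the finger pads; the fingertips stand 11 mm ahead of it and the grasp point (between the pads) lies 8 mm behind it; y points along the fingers, z is the direction in which the jaws open and shut, and the axes are right-handed (so a half turn about y gives the same grasp; the last joint's range is limited). The gripper opens to 85 mm and grips with 20 to 120 N. Pads are 22 mm wide; open, the fingers measure 114 mm over their backs; the gripper's body (76 mm by 85 mm) begins 54 mm behind the grasp point. The pads swing forward as they close: fully open they stand 13 mm farther back than shut.
Start: joints at [-1.36, 0.521, -0.036, 1.599, 0.021, 1.021, -0.113], TCP at [173.222, 600.507, 242.291] pointing down, gripper open.
Joint ranges: [-2.91, 2.91], [-0.3, 2.13], [-1.5, 1.42], [0.17, 2.43], [-1.26, 4.41], [0.16, 1.93], [-2.52, 2.52]. Speed limits (rad/s): [1.89, 1.89, 2.39, 2.39, 3.01, 3.01, 3.01].

### API

Orientations are given as a unit quaternion [w, x, y, z].
In Python, from plant import * gives the robot as it stands. The module is installed in compiled form; this text tells all that it offers.
- The arm moves only by the tool carry_out, never from a script. Its argument "moves" is one flat list of numbers, 7 for each row, row after row: the closure in counts, from 0 (fully open) to 255 (shut), then the shift along the tool's x, y, z in units of 50 mm (1.0 is 50 mm), then the turn, a rotation vector about the tool's x, y, z in units of 8 degrees (1.0 is 8 degrees). A call has 1 to 10 rows; each row shifts and turns the commanded pose from where the row before left it, along the tool's axes as they then stand; what a row does not reach is not made up. A row lasts 1/10 s, in which the tool goes at most 50 mm and 8.59 degrees, less where a joint would pass 70% of its speed; a pose out of reach is approached as far as the arm can. A call is refused whole if a number of a shift passes 1 or a number of a turn 1, either way. A call with a gripper value outside its range is refused whole. The fingers move at their own pace and stop on an object; the grip force is fixed at half the most. Time passes only in rows, so rows that do not move let the fingers close. It gives the time, the measured TCP pose, the force and the opening at its end, in the units of the state.
- get_obs(): the state, without advancing time (a new reading comes with each control period).
- camera(name): name is "scene" or "side" or "wrist"; returns a dict with "img" (384x512x3 uint8, red, green, blue), "fx", "fy", "cx", "cy" (pixels), "position" and "attitude" of the camera in the world; the wrist camera has in their place "tool_from_camera" (4x4, takes a point from camera to tool coordinates, whose origin is the TCP and whose axes are the tool frame's). Camera axes: x right, y up, looking along -z (the intrinsics and any distortion apply to the point x, -y, -z); pixel columns grow to the right and rows downward; lengths in mm; the calibration is good to about 2 mm. A picture is of the moment at which its call begins: read the wrist's pose just before it. There is no depth.
- finish_job(): hands the job in, once; it reports no verdict.
Trained networks look in a picture, given as the dict that the camera call returned (one of the last four; its "shot" number tells which), for a name from the list of things; names that differ only in an ending like _2 or _b are one class to them, and where a whole thing is asked for, a point or a joint stands for the part that bears it (a point fixed in the world has none). Each returns a list of dicts, best first, with "conf" (0 to 1); they miss things now and then, are a little off and sometimes report something else, mostly with a low value. They report only what shows in the picture. A call takes as long as a camera call. They do not tell look-alikes from the thing itself.
- look_for(thing, picture): "location" ([column, row] in pixels, amid what is visible of it).
- spot_point(thing, picture): "location" ([column, row] in pixels: a listed point, or the origin of a listed thing).
The state is a dict: "clock": time; "joint_pos": joint angles; "qvel": joint speeds; "joint_efforts": joint torques, N m; "tool_pos": TCP position; "eef_rot": TCP orientation; "wrist_force": force on the tool from outside, world axes, zero at the start; "torque": the same for the moment, N m; "opening": finger opening in mm.
Only numpy, scipy, OpenCV 4.12 (cv2) and the standard library are available. Lean on these libraries where they do the work, as an engineer would, in place of code of your own. Each camera call takes 0.05 s, during which the arm holds its last target.

## Working session

There is one attempt and no reset: what is moved stays moved. The work goes in short steps, Python scripts to look and compute and a tool call to move; the robot and the scene stay as the last step left them, time stands still between calls to the robot, and variables do not carry over. Pictures are saved under pics/ and viewed, and the job is handed in when it is done.

Besides the shell and the picture viewer there is one more tool, called after "Request:" by a JSON object that holds its "name" and its "arguments". carry_out: Moves the arm, as the interface text tells. Its arguments: {"type":"object","properties":{"moves":{"type":"array","items":{"type":"number"}}},"required":["moves"]}

```bash
ls; mkdir -p pics
cat > h.py <<'E'
from plant import *
import numpy as np, cv2
from scipy.spatial.transform import Rotation as R
def save(p,n): cv2.imwrite('pics/'+n+'.png', p['img'][:,:,::-1])
E
python3 - <<'E'
from h import *
o=get_obs(); print(o)
for n in ['scene','side','wrist']:
    p=camera(n); save(p,n+'0'); print({k:v for k,v in p.items() if k!='img'})
    for t in ['chest','drawer_front','blank','square','rack','pad','hammer','bowl']:
        print(t,[(np.round(d['location'],1).tolist(),round(d['conf'],2)) for d in look_for(t,p)][:4],[(np.round(d['location'],1).tolist(),round(d['conf'],2)) for d in spot_point(t,p)][:4])
print(get_obs()['clock'])
E
```

```text
pics
{'clock': 0.0, 'joint_pos': array([-1.36017741,  0.52203875, -0.03633306,  1.60001304,  0.02122091,
        1.02109187, -0.11279637]), 'qvel': array([-0.00085057, -0.00016868,  0.00083442, -0.00073666,  0.00033284,
        0.00124021, -0.00115682]), 'joint_efforts': array([ 8.30592962e-04, -9.27125216e+01,  1.98035404e+00, -3.69922256e+01,
        1.78647588e-02,  8.30108591e-03,  2.20663662e-05]), 'tool_pos': array([173.16008138, 600.19036711, 241.70844989]), 'eef_rot': array([-0.69973697,  0.70055971, -0.09897827,  0.09893213]), 'wrist_force': array([0.27156339, 0.4554582 , 0.81682792]), 'torque': array([-0.0150177 ,  0.02521471, -0.08111956]), 'opening': 84.9706434357401}
{'fx': 348.0554558469604, 'fy': 348.0554558469604, 'cx': 261.14636425285784, 'cy': 187.20657391930825, 'position': array([1038.49638696, -388.82137956,  769.32741653]), 'attitude': array([0.81327735, 0.31718763, 0.16858761, 0.45776652]), 'shot': 1}
chest [([363.3, 218.9], 0.83)] [([360.9, 226.9], 0.94)]
drawer_front [([331.5, 190.3], 0.69)] [([334.6, 190.9], 0.91)]
blank [([165.5, 223.6], 0.79), ([184.4, 296
[... 1092 characters left out ...]
75), ([278.6, 207.6], 0.65)]
hammer [([339.4, 180.9], 0.83)] [([342.7, 187.7], 0.91)]
bowl [] [([373.6, 227.7], 0.82)]
{'fx': 283.3646197524005, 'fy': 283.3646197524005, 'cx': 259.25157136511865, 'cy': 187.89762702062933, 'tool_from_camera': array([[-5.79602309e-04, -9.45397544e-01, -3.25918929e-01,
        -8.33397827e+01],
       [-1.87465329e-03,  3.25919438e-01, -9.45395687e-01,
        -1.30943648e+02],
       [ 9.99998075e-01,  6.30314667e-05, -1.96119627e-03,
         3.27690826e-01],
       [ 0.00000000e+00,  0.00000000e+00,  0.00000000e+00,
         1.00000000e+00]]), 'shot': 3}
chest [] []
drawer_front [] []
blank [] []
square [] []
rack [] []
pad [] []
hammer [] []
bowl [] []
2.55
```

View pictures.

View pics/scene0.png

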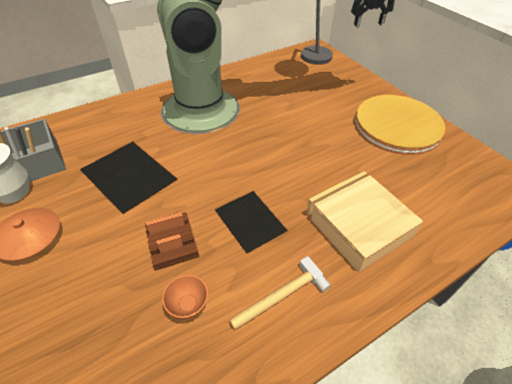

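View pics/side0.png

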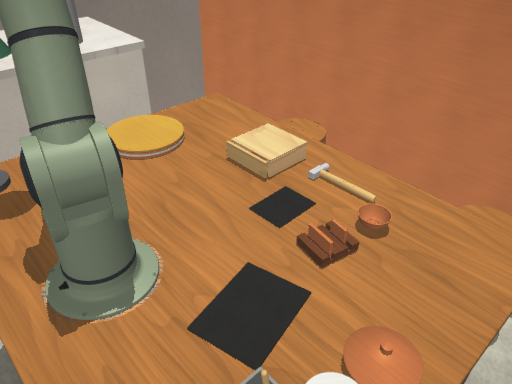

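View pics/wrist0.png

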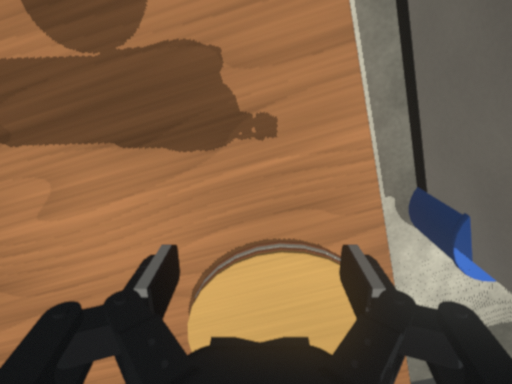

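```bash
cat >> h.py <<'E'
C={'scene':(348.0554558469604,261.14636425285784,187.20657391930825,np.array([1038.49638696,-388.82137956,769.32741653]),[0.81327735,0.31718763,0.16858761,0.45776652]),
'side':(419.87410728878376,261.623543049853,191.37622156987163,np.array([-227.66947498,-803.11336464,797.50152568]),[0.82822838,0.42200405,-0.17509121,-0.32448947])}
def rot(q): q=np.array(q); return R.from_quat([q[1],q[2],q[3],q[0]])
TFC=np.array([[-5.79602309e-04,-9.45397544e-01,-3.25918929e-01,-83.3397827],[-1.87465329e-03,3.25919438e-01,-9.45395687e-01,-130.943648],[9.99998075e-01,6.30314667e-05,-1.96119627e-03,.327690826],[0,0,0,1]])
WK=(283.3646197524005,259.25157136511865,187.89762702062933)
def cam(n,obs=None):
    if n=='wrist':
        Rt=rot(obs['eef_rot']).as_matrix()
        return WK[0],WK[1],WK[2],obs['tool_pos']+Rt@TFC[:3,3],Rt@TFC[:3,:3]
    f,cx,cy,p,q=C[n]; return f,cx,cy,p,rot(q).as_matrix()
def ray(n,uv,obs=None):
    f,cx,cy,p,M=cam(n,obs); uv=np.atleast_2d(uv).astype(float)
    d=np.stack([(uv[:,0]-cx)/f,-(uv[:,1]-cy)/f,-np.ones(len(uv))],1)@M.T
    return p,d
def onz(n,uv,z,obs=None):
    p,d=ray(n,uv,obs); return p+d*((z-p[2])/d[:,2])[:,None]
def proj(n,X,obs=None):
    f,cx,cy,p,M=cam(n,obs); c=(np.atleast_2d(X)-p)@M
    return np.stack([cx+f*c[:,0]/-c[:,2],cy+f*c[:,1]/c[:,2]],1)
def tri(a,b):
    p,d=ray('scene',a);q,e=ray('side',b);d=d[0]/np.linalg.norm(d);e=e[0]/np.linalg.norm(e)
    A=np.eye(3)-np.outer(d,d);B=np.eye(3)-np.outer(e,e)
    x=np.linalg.solve(A+B,A@p+B@q); return x,np.linalg.norm(A@(x-p))*2
E
python3 - <<'E'
from h import *
np.set_printoptions(precision=1,suppress=True)
print(rot(get_obs()['eef_rot']).as_matrix())
for t,a,b in [('chest',[360.9,226.9],[268.6,155.4]),('front',[334.6,190.9],[245.6,159]),('blank',[168,226.9],[321.3,241.7]),('square',[168.5,252.3],[336.6,234.4]),('rack',[172.1,237.8],[328.3,244.7]),('pad1',[126,175.1],[251.2,309.4]),('pad2',[251.1,216.7],[278.6,207.6]),('hammer',[274.8,298.7],[342.7,187.7]),('bowl',[186.9,303.2],[373.6,227.7])]:
    print(t,*tri(a,b))
for n in ['scene','side']:
    im=cv2.imread('pics/%s0.png'%n); m=(im.max(2)<40).astype(np.uint8)
    k,l,s,c=cv2.connectedComponentsWithStats(m)
    for i in range(1,k):
        if s[i,4]>800:
            cs,_=cv2.findContours((l==i).astype(np.uint8),0,2)
            h=cv2.convexHull(max(cs,key=cv2.contourArea))
            ap=cv2.approxPolyN(h,4,-1,True) if len(h)>4 else h
            ap=ap.reshape(-1,2); w=onz(n,ap,5)
            print(n,s[i],ap.tolist(),w[:,:2].tolist(),np.linalg.norm(w-np.roll(w,-1,0),axis=1))
# rough: crops enlarged
im=cv2.imread('pics/scene0.png'); cv2.imwrite('pics/c1.png',cv2.resize(im[170:300,130:230],None,fx=6,fy=6,interpolation=2)[:600])
im=cv2.imread('pics/side0.png'); cv2.imwrite('pics/c2.png',cv2.resize(im[205:275,285:370],None,fx=8,fy=8,interpolation=2))
im=cv2.imread('pics/scene0.png'); cv2.imwrite('pics/c3.png',cv2.resize(im[165:275,300:430],None,fx=5,fy=5,interpolation=2))
im=cv2.imread('pics/side0.png'); cv2.imwrite('pics/c4.png',cv2.resize(im[115:185,215:315],None,fx=7,fy=7,interpolation=2))
E
```

```text
[[ 1.   0.   0.3]
 [-0.3  0.   1. ]
 [ 0.  -1.   0. ]]
chest [716.1 142.2   3.1] 2.48956680402803
front [599.3 138.8  37.2] 0.24766557606784823
blank [ 473.1 -309.2   32.5] 2.8510632339268627
square [ 534.6 -325.5   25.2] 18.726123059121417
rack [ 496.7 -313.5   12. ] 8.918282275499768
pad1 [ 199.9 -337.8    3.1] 9.584858442493
pad2 [529.4 -94.1  -5.2] 1.4279581688698664
hammer [ 763.  -165.9   -3.6] 3.9180490268186023
bowl [ 668.6 -348.5   -5.1] 5.061054469504636
```

View pics/c1.png

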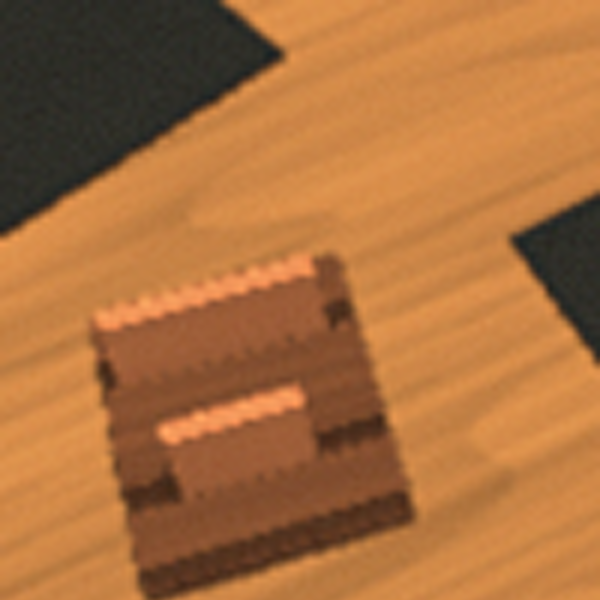

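View pics/c2.png

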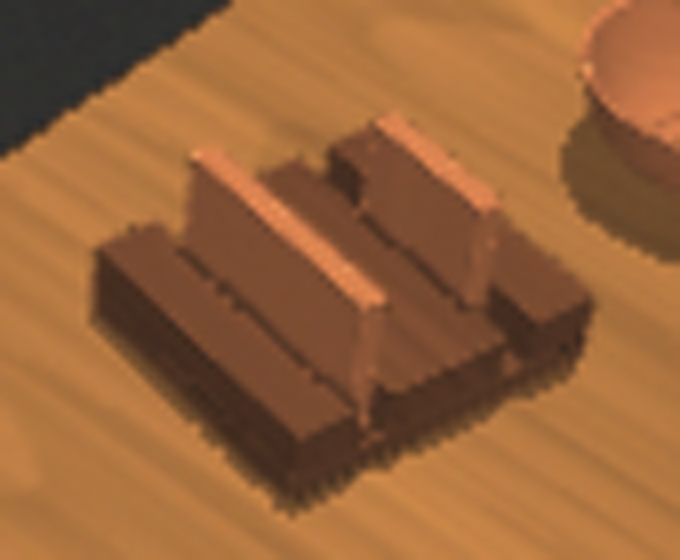

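View pics/c3.png

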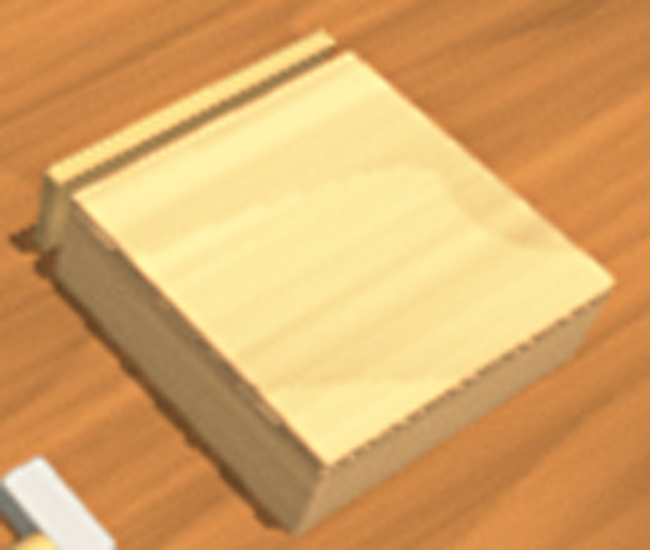

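View pics/c4.png

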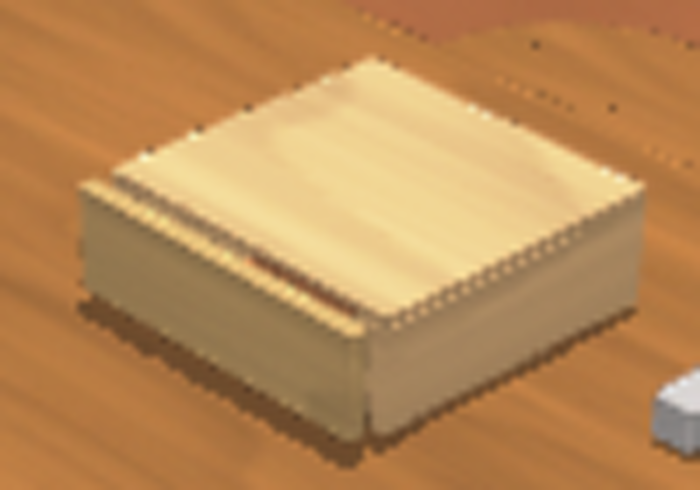

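```bash
cat > fit.py <<'E'
from h import *
from scipy.optimize import least_squares
np.set_printoptions(precision=2,suppress=True)
def fit(model,obs,x0,name):
    # obs: list (cam, idx, uv)
    def f(p):
        c,s=np.cos(p[2]),np.sin(p[2]); W=model@np.array([[c,s,0],[-s,c,0],[0,0,1]])+[p[0],p[1],0]
        return np.concatenate([proj(n,W[i])[0]-uv for n,i,uv in obs])
    r=least_squares(f,x0,x_scale=[10,10,.1],loss='soft_l1'); print(name,r.x,'res',r.fun.reshape(-1,2).tolist() if 0 else np.abs(r.fun).max()); return r.x
def rect(a,b,z): return np.array([[-a/2,-b/2,z],[-a/2,b/2,z],[a/2,b/2,z],[a/2,-b/2,z]])
a=lambda u,v:np.array([300+u/5,165+v/5]); b=lambda u,v:np.array([215+u/7,115+v/7])
th=np.arctan2(3.4,116.8)
# chest: -x,-y corner etc
ch=fit(rect(190,200,69),[('scene',0,a(72,195)),('scene',1,a(352,53)),('scene',2,a(612,283)),('scene',3,a(328,465)),
 ('side',1,b(115,172)),('side',2,b(372,57)),('side',3,b(643,185)),('side',0,b(390,325))],[716,142,th],'chest')
c=lambda u,v:np.array([130+u/6,170+v/6]); d=lambda u,v:np.array([285+u/8,205+v/8])
print('blank ends', onz('scene',[c(95,318),c(316,262)],68)[:,:2].tolist(), onz('side',[d(202,155),d(372,300)],68)[:,:2].tolist())
print('square ends', onz('scene',[c(160,432),c(303,398)],68)[:,:2].tolist(), onz('side',[d(380,120),d(490,205)],68)[:,:2].tolist())
print('rack', onz('scene',[c(92,322),c(337,255),c(412,490),c(140,572)],30)[:,:2].tolist(), onz('side',[d(95,250),d(303,437),d(593,305)],30)[:,:2].tolist())
for n in ['scene','side']:
    im=cv2.imread('pics/%s0.png'%n); m=(im.max(2)<62).astype(np.uint8)
    m=cv2.morphologyEx(m,cv2.MORPH_OPEN,np.ones((3,3)))
    k,l,s,cc=cv2.connectedComponentsWithStats(m)
    for i in range(1,k):
        if s[i,4]>800:
            cs,_=cv2.findContours((l==i).astype(np.uint8),0,2)
            h=cv2.convexHull(max(cs,key=cv2.contourArea))
            ap=cv2.approxPolyN(h,4,-1,True).reshape(-1,2); w=onz(n,ap,5)
            print(n,s[i],ap.tolist(),w[:,:2].tolist(),np.linalg.norm(w-np.roll(w,-1,0),axis=1))
E
python3 fit.py
```

```text
chest [718.54 142.1    0.02] res 1.8213427192396239
blank ends [[460.52604967302966, -354.0982365924874], [480.01675293394317, -264.933617794626]] [[471.37050729891644, -268.88312748050316], [457.60707249252016, -353.2240031184888]]
square ends [[527.0599039515873, -350.8142836817094], [541.029764592124, -296.4453545591401]] [[530.6084305466127, -297.56314029142146], [522.9884824841417, -350.2136810707627]]
rack [[430.6077056071151, -354.0392762507014], [450.8867549983082, -248.6680141500596], [578.5573002700983, -271.0714995002812], [557.5195923116917, -378.4566452499837]] [[442.6006051058962, -249.82371820457877], [426.1709594780134, -355.9081975783421], [546.646624586506, -381.5901882451681]]Traceback (most recent call last):
  File "fit.py", line 28, in <module>
    ap=cv2.approxPolyN(h,4,-1,True).reshape(-1,2); w=onz(n,ap,5)
       ~~~~~~~~~~~~~~~^^^^^^^^^^^^^
cv2.error: OpenCV(4.12.0) :-1: error: (-5:Bad argument) in function 'approxPolyN'
> Overload resolution failed:
>  - Argument 'epsilon_percentage' must be float, not bool
>  - Argument 'epsilon_percentage' must be float, not bool
```

```bash
sed -i 's/approxPolyN(h,4,-1,True)/approxPolyN(h,4)/; s/precision=2/precision=4/' fit.py; python3 fit.py
```

```text
chest [718.5353 142.1048   0.016 ] res 1.8213427192396239
blank ends [[460.52604967302966, -354.0982365924874], [480.01675293394317, -264.933617794626]] [[471.37050729891644, -268.88312748050316], [457.60707249252016, -353.2240031184888]]
square ends [[527.0599039515873, -350.8142836817094], [541.029764592124, -296.4453545591401]] [[530.6084305466127, -297.56314029142146], [522.9884824841417, -350.2136810707627]]
rack [[430.6077056071151, -354.0392762507014], [450.8867549983082, -248.6680141500596], [578.5573002700983, -271.0714995002812], [557.5195923116917, -378.4566452499837]] [[442.6006051058962, -249.82371820457877], [426.1709594780134, -355.9081975783421], [546.646624586506, -381.5901882451681]]
scene [ 172    8   44   45 1558] [[210, 52], [172, 52], [172, 11], [222, 4]] [[-366.07299173048864, 217.5594208271396], [-451.0009987599715, 69.0562375359653], [-881.2737109362686, 241.98009657034487], [-836.7703251026978, 521.5659018766773]] [171.073  463.7211 283.1056 560.3355]
scene [  82  143   93   69 3468] [[176, 179], [123, 213], [80, 169], [132, 142]] [[297.4572082410143, -219.0
[... 337 characters left out ...]
00332], [460.7510259592925, -170.1348554879796], [457.3889268723832, -44.694553814307596]] [126.7699 167.2983 125.4853 164.4743]
side [ 251  187   63   40 1353] [[315, 203], [280, 227], [249, 208], [284, 186]] [[620.9795834556669, -163.9505386835216], [457.6027545457931, -171.48926314489506], [450.705181418248, -44.52039580106157], [615.4016943029502, -33.94258846309344]] [163.5507 127.1561 165.0358 130.1276]
side [ 188  263  122  106 6891] [[311, 292], [257, 371], [186, 328], [248, 262]] [[340.7475871669566, -393.2657331865155], [103.82917669031278, -455.9013696219231], [57.634273462140726, -273.5815441588742], [295.05761146851546, -214.27692377442952]] [245.0583 188.0811 244.718  184.7284]
```

```bash
cat > plan.py <<'E'
from h import *
np.set_printoptions(precision=2,suppress=True)
def down(h): # jaws (tool z) heading h deg, tool y down
    a=np.radians(h); z=np.array([np.cos(a),np.sin(a),0]); y=np.array([0,0,-1.]); return np.stack([np.cross(y,z),y,z],1)
def plan(p1,M1,n,g,start=None,dec=2):
    """n rows straight to pose; prints flat list; returns reached pose"""
    if start is None:
        o=get_obs(); p,M=o['tool_pos'].copy(),rot(o['eef_rot']).as_matrix()
    else: p,M=start[0].copy(),start[1].copy()
    out=[]
    for k in range(n):
        f=1/(n-k)
        d=M.T@(np.array(p1)-p)*f/50
        rv=R.from_matrix(M.T@M1).as_rotvec()*f*180/np.pi/8
        row=np.round(np.concatenate([d,rv]),dec)+0.0
        out.append([g]+row.tolist())
        p=p+M@row[:3]*50; M=M@R.from_rotvec(row[3:]*8*np.pi/180).as_matrix()
        if np.linalg.norm(row[:3])>1 or np.linalg.norm(row[3:])>1.07: print('!! big row',k,row)
    for i in range(0,n,10): print('['+', '.join('%g'%v for r in out[i:i+10] for v in r)+']')
    print('end',p, 'err deg',np.degrees(np.linalg.norm(R.from_matrix(M.T@M1).as_rotvec())))
    return p,M
E
python3 - <<'E'
from plan import *
s=plan([530,139,130],down(90.9),16,255)
s=plan([568,140,40],down(90.9),4,255,s)
E
```

```text
[255, 0.59, 0.14, -0.43, 0, -0.13, 0, 255, 0.58, 0.14, -0.44, 0, -0.13, 0, 255, 0.57, 0.14, -0.45, 0, -0.13, 0, 255, 0.56, 0.14, -0.46, 0, -0.13, 0, 255, 0.56, 0.14, -0.47, 0, -0.13, 0, 255, 0.55, 0.14, -0.48, 0, -0.13, 0, 255, 0.54, 0.14, -0.49, 0, -0.13, 0, 255, 0.53, 0.14, -0.5, 0, -0.13, 0, 255, 0.52, 0.14, -0.51, 0, -0.14, 0, 255, 0.51, 0.14, -0.52, 0, -0.13, 0]
[255, 0.5, 0.14, -0.53, 0, -0.14, 0, 255, 0.49, 0.14, -0.54, 0, -0.13, 0, 255, 0.48, 0.14, -0.55, 0, -0.14, 0, 255, 0.47, 0.14, -0.56, 0, -0.13, 0, 255, 0.45, 0.14, -0.57, 0, -0.14, 0, 255, 0.45, 0.15, -0.59, 0, -0.13, 0]
end [530.14 138.8  129.8 ] err deg 0.03201296236024036
[255, 0.19, 0.45, 0, 0, 0, 0, 255, 0.19, 0.45, 0, 0, 0, 0, 255, 0.19, 0.45, 0.01, 0, 0, 0, 255, 0.19, 0.45, 0, 0, 0, 0]
end [568.13 139.87  39.8 ] err deg 0.03201296236024036
```

Request:
{"name": "carry_out", "arguments": {"moves": [255, 0.59, 0.14, -0.43, 0, -0.13, 0, 255, 0.58, 0.14, -0.44, 0, -0.13, 0, 255, 0.57, 0.14, -0.45, 0, -0.13, 0, 255, 0.56, 0.14, -0.46, 0, -0.13, 0, 255, 0.56, 0.14, -0.47, 0, -0.13, 0, 255, 0.55, 0.14, -0.48, 0, -0.13, 0, 255, 0.54, 0.14, -0.49, 0, -0.13, 0, 255, 0.53, 0.14, -0.5, 0, -0.13, 0, 255, 0.52, 0.14, -0.51, 0, -0.14, 0, 255, 0.51, 0.14, -0.52, 0, -0.13, 0]}}

```text
clock: 3.55
tool_pos: [397.5, 311.7, 172.2]
eef_rot: [0.706, -0.706, 0.034, -0.034]
wrist_force: [-0.3, 0.2, 0.5]
opening: 0.0
```

Request:
{"name": "carry_out", "arguments": {"moves": [255, 0.5, 0.14, -0.53, 0, -0.14, 0, 255, 0.49, 0.14, -0.54, 0, -0.13, 0, 255, 0.48, 0.14, -0.55, 0, -0.14, 0, 255, 0.47, 0.14, -0.56, 0, -0.13, 0, 255, 0.45, 0.14, -0.57, 0, -0.14, 0, 255, 0.45, 0.15, -0.59, 0, -0.13, 0, 255, 0, 0, 0, 0, 0, 0]}}

```text
clock: 4.25
tool_pos: [532.2, 134.0, 129.0]
eef_rot: [-0.706, 0.708, 0.004, -0.003]
wrist_force: [-1.0, -0.1, 0.4]
opening: -0.2
```

Run:
```python
from plan import *
o=get_obs(); print(o['clock'],o['tool_pos'],rot(o['eef_rot']).as_matrix(),o['joint_pos'],o['opening'],o['wrist_force'])
p=camera('wrist'); save(p,'w1')
for t in ['drawer_front','chest']:
    for d in look_for(t,p)+spot_point(t,p): print(t,d)
s=plan([570,140,40],down(90.9),4,255)
```

```text
4.25 [532.22 133.99 128.98] [[ 1.    0.   -0.01]
 [ 0.01 -0.    1.  ]
 [ 0.   -1.   -0.  ]] [-0.33  0.55 -0.04  1.9   0.04  0.69  1.19] -0.17786405034930733 [-0.99 -0.06  0.45]
drawer_front {'location': [302.2, 267.0], 'conf': 0.89}
chest {'location': [300.7, 268.0], 'conf': 0.85}
chest {'location': [265.3, 331.1], 'conf': 0.58}
[255, 0.2, 0.45, 0, 0, 0, 0, 255, 0.2, 0.45, 0, 0, 0, 0, 255, 0.2, 0.45, -0.01, 0, 0, 0, 255, 0.21, 0.45, 0, 0, 0.01, 0]
end [570.23 140.1   40.02] err deg 0.0389945805380586
```

View pics/w1.png

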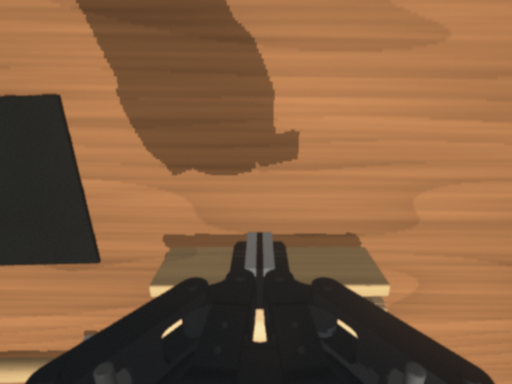

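Run:
```python
from plan import *
o=get_obs()
print(onz('wrist',[[151,287],[388,287]],67,o)); print(onz('wrist',[[165,235],[360,235]],0,o), onz('wrist',[[164,247],[361,247]],5,o))
```

```text
[[600.9   52.84  67.  ]
 [597.91 247.98  67.  ]]
[[589.36  44.51   0.  ]
 [586.16 246.     0.  ]] [[600.51  44.02   5.  ]
 [597.31 246.83   5.  ]]
```

Request:
{"name": "carry_out", "arguments": {"moves": [255, 0.2, 0.45, 0.05, 0, 0, 0, 255, 0.2, 0.45, 0.05, 0, 0, 0, 255, 0.2, 0.45, 0.05, 0, 0, 0, 255, 0.1, 0.45, 0, 0, 0, 0, 255, 0, 0, 0, 0, 0, 0]}}

```text
clock: 5.0
tool_pos: [563.7, 147.6, 37.6]
eef_rot: [-0.707, 0.707, 0.005, -0.007]
wrist_force: [-0.4, 0.5, 0.7]
opening: -0.1
```

Request:
{"name": "carry_out", "arguments": {"moves": [255, 0.2, 0, 0, 0, 0, 0, 255, 0.2, 0, 0, 0, 0, 0, 255, 0.06, 0, 0, 0, 0, 0, 255, 0.06, 0, 0, 0, 0, 0]}}

```text
clock: 5.4
tool_pos: [591.3, 147.4, 40.5]
eef_rot: [0.707, -0.707, -0.005, 0.005]
wrist_force: [-3.4, 0.7, 2.7]
opening: -0.1
```

Request:
{"name": "carry_out", "arguments": {"moves": [255, 0.06, 0, 0, 0, 0, 0, 255, 0, 0, 0, 0, 0, 0]}}

```text
clock: 5.6
tool_pos: [594.2, 147.3, 40.0]
eef_rot: [0.707, -0.707, -0.005, 0.005]
wrist_force: [-3.8, 0.6, 2.2]
opening: -0.3
```

Request:
{"name": "carry_out", "arguments": {"moves": [255, 0.06, 0, 0, 0, 0, 0, 255, 0, 0, 0, 0, 0, 0]}}

```text
clock: 5.8
tool_pos: [596.6, 147.3, 39.8]
eef_rot: [-0.707, 0.707, 0.005, -0.006]
wrist_force: [-5.2, 0.6, 3.9]
opening: 0.1
```

Request:
{"name": "carry_out", "arguments": {"moves": [255, 0.05, 0, 0, 0, 0, 0, 255, 0, 0, 0, 0, 0, 0]}}

```text
clock: 6.0
tool_pos: [597.5, 147.3, 39.6]
eef_rot: [-0.707, 0.707, 0.004, -0.007]
wrist_force: [-16.5, -1.4, 11.0]
opening: 0.0
```

Request:
{"name": "carry_out", "arguments": {"moves": [255, -0.8, 0, 0, 0, 0, 0, 255, -0.8, 0, 0, 0, 0, 0, 255, -0.8, 0, 0, 0, 0, 0, 255, -0.7, 0, 0, 0, 0, 0, 255, 0, -0.9, 0, 0, 0, 0, 255, 0, -0.9, 0, 0, 0, 0, 140, 0.3, -0.9, -0.9, 0, 0, 0, 140, 0.2, -0.2, -0.9, 0, 0, 0]}}

```text
clock: 6.8
tool_pos: [469.2, 66.8, 177.9]
eef_rot: [0.708, -0.706, -0.009, 0.004]
wrist_force: [1.8, -0.7, -1.3]
opening: 28.3
```

Run:
```python
from plan import *
o=get_obs(); print(o['clock'],o['tool_pos'],o['joint_pos'],o['opening'],o['wrist_force'])
p=camera('scene'); save(p,'scene1'); print([spot_point(t,p) for t in ('drawer_front','stack')])
p=camera('wrist'); save(p,'w2'); print([spot_point(t,p) for t in ('drawer_front','stack')])
```

```text
6.8 [469.22  66.77 177.93] [-0.24  0.37 -0.03  2.05  0.02  0.71  1.31] 28.333350163453442 [ 1.81 -0.68 -1.29]
[[{'location': [327.8, 183.5], 'conf': 0.78}], [{'location': [343.6, 201.8], 'conf': 0.91}]]
[[{'location': [330.6, 236.8], 'conf': 0.85}], [{'location': [321.5, 280.4], 'conf': 0.94}]]
```

View pics/scene1.png

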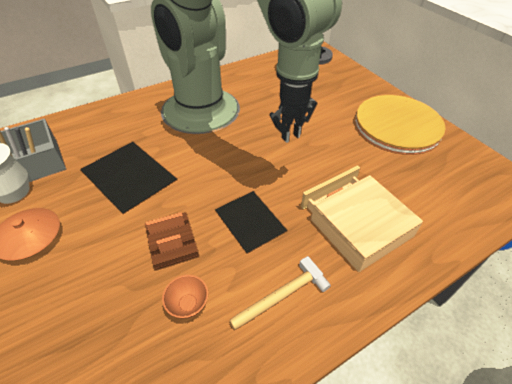

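View pics/w2.png

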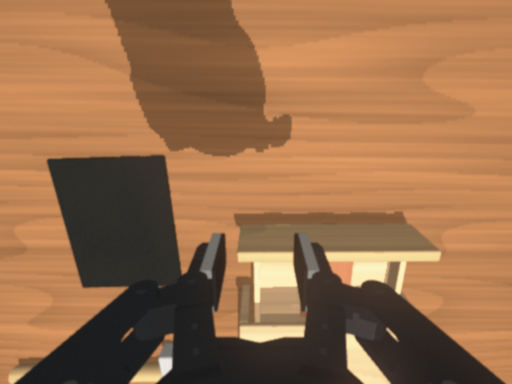

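Run:
```python
from plan import *
s=plan([469,-295,190],down(-10.5),13,150)
```

```text
[150, -0.01, -0.02, -0.56, 0, 0.98, 0, 150, 0.07, -0.03, -0.55, 0, 0.97, 0, 150, 0.14, -0.02, -0.54, 0, 0.98, 0, 150, 0.22, -0.03, -0.51, 0, 0.97, 0, 150, 0.28, -0.02, -0.48, 0, 0.98, 0, 150, 0.35, -0.03, -0.43, 0, 0.97, 0, 150, 0.4, -0.02, -0.38, 0, 0.98, 0, 150, 0.45, -0.03, -0.33, 0, 0.97, 0, 150, 0.49, -0.02, -0.26, 0, 0.98, 0, 150, 0.52, -0.03, -0.19, 0, 0.97, 0]
[150, 0.54, -0.02, -0.12, 0, 0.98, 0, 150, 0.56, -0.03, -0.05, 0, 0.97, 0, 150, 0.56, -0.02, 0.03, 0, 0.98, 0]
end [ 469.08 -295.06  189.85] err deg 0.04032364433397481
```

Request:
{"name": "carry_out", "arguments": {"moves": [150, -0.01, -0.02, -0.56, 0, 0.98, 0, 150, 0.07, -0.03, -0.55, 0, 0.97, 0, 150, 0.14, -0.02, -0.54, 0, 0.98, 0, 150, 0.22, -0.03, -0.51, 0, 0.97, 0, 150, 0.28, -0.02, -0.48, 0, 0.98, 0, 150, 0.35, -0.03, -0.43, 0, 0.97, 0, 150, 0.4, -0.02, -0.38, 0, 0.98, 0, 150, 0.45, -0.03, -0.33, 0, 0.97, 0, 150, 0.49, -0.02, -0.26, 0, 0.98, 0, 150, 0.52, -0.03, -0.19, 0, 0.97, 0]}}

```text
clock: 8.1
tool_pos: [469.0, -211.7, 186.2]
eef_rot: [-0.552, 0.552, -0.442, 0.442]
wrist_force: [0.6, -0.1, -0.1]
opening: 35.5
```

Request:
{"name": "carry_out", "arguments": {"moves": [150, 0.54, -0.02, -0.12, 0, 0.98, 0, 150, 0.56, -0.03, -0.05, 0, 0.97, 0, 150, 0.56, -0.02, 0.03, 0, 0.98, 0, 150, 0, 0, 0, 0, 0, 0]}}

```text
clock: 8.5
tool_pos: [468.9, -297.9, 189.7]
eef_rot: [-0.449, 0.451, -0.545, 0.546]
wrist_force: [-0.0, -0.4, -0.5]
opening: 34.9
```

Run:
```python
from plan import *
o=get_obs(); print(o['clock'],o['tool_pos'],rot(o['eef_rot']).as_matrix(),o['joint_pos'],o['opening'],o['wrist_force'])
np.save('o3.npy',o,allow_pickle=True)
p=camera('wrist'); save(p,'w3'); print([spot_point(t,p) for t in ('blank','square','rack')])
cv2.imwrite('pics/w3b.png',cv2.resize(p['img'][180:384,120:400,::-1],None,fx=2.8,fy=2.8))
p=camera('scene'); save(p,'scene2')
```

```text
8.5 [ 468.92 -297.92  189.71] [[-0.19 -0.    0.98]
 [-0.98 -0.   -0.19]
 [ 0.   -1.   -0.  ]] [ 0.12  0.52  0.48  1.86 -0.31  0.84  0.56] 34.870744083500185 [-0.04 -0.4  -0.47]
[[{'location': [258.9, 185.0], 'conf': 0.59}], [{'location': [324.1, 187.0], 'conf': 0.85}], []]
```

View pics/w3.png

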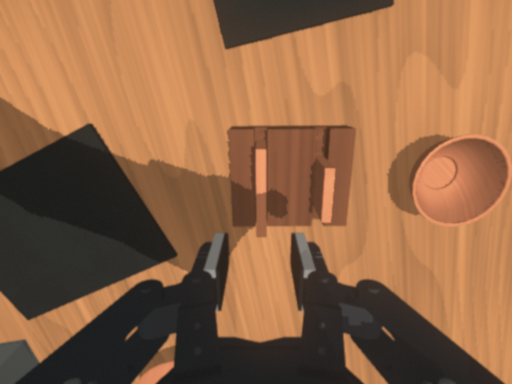

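View pics/w3b.png

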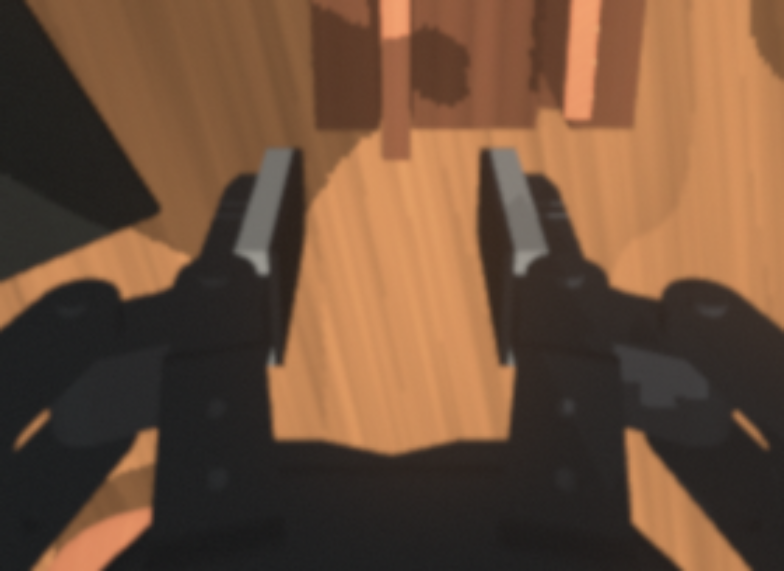

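View pics/scene2.png

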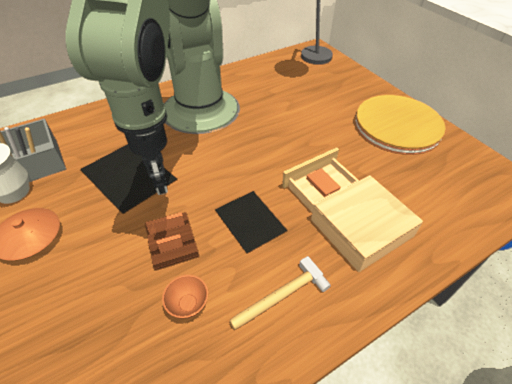

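Run:
```python
from plan import *
o=np.load('o3.npy',allow_pickle=True).item()
print('blank top corners',onz('wrist',[[256,149],[266,149],[257,236],[267,236],[256,194],[266,194]],68,o))
print('square top',onz('wrist',[[325,168],[334,168],[322,222],[331,222]],68,o))
print('rack',onz('wrist',[[229,127],[354,127],[232,226],[347,226]],30,o))
print('slots',onz('wrist',[[257,128],[266,128]],30,o))
```

```text
blank top corners [[ 473.07 -265.04   68.  ]
 [ 481.91 -266.75   68.  ]
 [ 457.04 -351.67   68.  ]
 [ 466.88 -353.57   68.  ]
 [ 464.73 -307.43   68.  ]
 [ 474.05 -309.24   68.  ]]
square top [[ 532.05 -294.44   68.  ]
 [ 540.19 -296.02   68.  ]
 [ 522.84 -348.62   68.  ]
 [ 531.55 -350.3    68.  ]]
rack [[ 448.81 -245.25   30.  ]
 [ 572.78 -269.18   30.  ]
 [ 427.33 -354.13   30.  ]
 [ 555.87 -379.01   30.  ]]
slots [[ 476.37 -251.58   30.  ]
 [ 485.31 -253.31   30.  ]]
```

Run:
```python
from plan import *
s=plan([469.3,-309.5,58],down(-10.5),5,150)
```

```text
[150, 0.06, 0.53, 0.01, 0, 0, 0, 150, 0.06, 0.53, 0.01, 0, 0, 0, 150, 0.06, 0.53, 0.01, 0, 0, 0, 150, 0.06, 0.52, 0.01, 0, 0.01, 0, 150, 0.06, 0.53, 0.01, 0, 0, 0]
end [ 469.16 -309.42   57.9 ] err deg 0.04274497431402573
```

Run:
```python
from plan import *
o=get_obs(); print(o['clock'],o['tool_pos'],o['qvel'])
s=plan([469.3,-309.5,58],down(-10.5),5,150)
```

```text
8.75 [ 469.46 -294.3   189.91] [ 0. -0.  0. -0. -0. -0. -0.]
[150, 0.06, 0.53, 0.01, 0, 0, 0, 150, 0.06, 0.53, 0.01, 0, 0, 0, 150, 0.06, 0.53, 0.01, 0, 0, 0, 150, 0.06, 0.52, 0.01, 0, 0.01, 0, 150, 0.06, 0.53, 0.01, 0, 0, 0]
end [ 469.16 -309.42   57.9 ] err deg 0.04274497431402573
```

Request:
{"name": "carry_out", "arguments": {"moves": [150, 0.06, 0.53, 0, 0, 0, 0, 150, 0.06, 0.53, 0, 0, 0, 0, 150, 0.06, 0.53, 0, 0, 0, 0, 150, 0.06, 0.53, 0, 0, 0, 0, 150, 0.06, 0.53, 0, 0, 0, 0, 150, 0, 0, 0, 0, 0, 0, 150, 0, 0, 0, 0, 0, 0]}}

```text
clock: 9.45
tool_pos: [466.4, -310.0, 58.2]
eef_rot: [0.452, -0.452, 0.544, -0.544]
wrist_force: [0.4, 0.1, 0.1]
opening: 35.1
```

Run:
```python
from plan import *
o=get_obs(); print(o['clock'],o['tool_pos'],o['opening'],o['wrist_force'])
p=camera('wrist'); save(p,'w4'); p=camera('side'); save(p,'side2'); cv2.imwrite('pics/side2b.png',cv2.resize(p['img'][180:280,270:390,::-1],None,fx=6,fy=6))
```

```text
9.45 [ 466.41 -309.97   58.18] 35.123901898105345 [0.39 0.07 0.08]
```

View pics/w4.png

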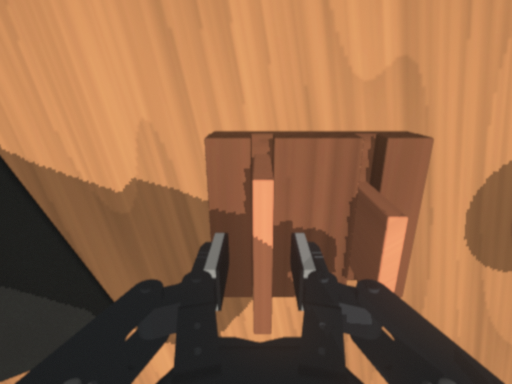

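View pics/side2b.png

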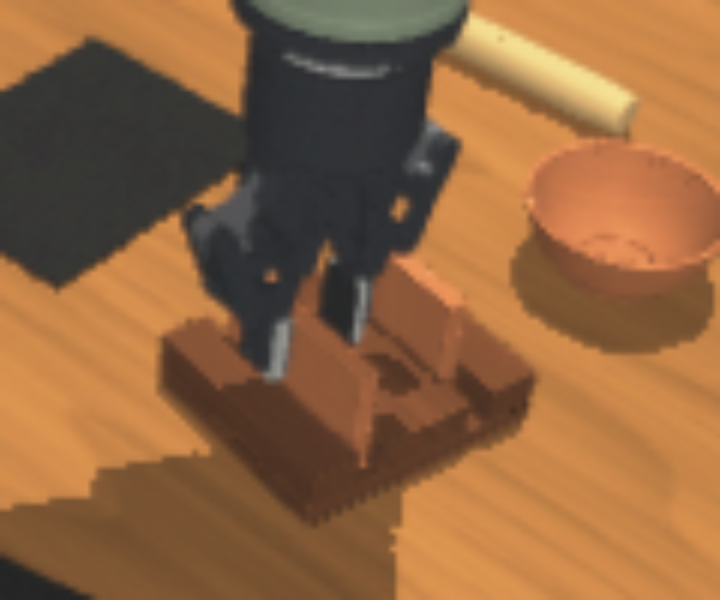

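Request:
{"name": "carry_out", "arguments": {"moves": [150, 0, 0, 0.04, 0, 0, 0, 255, 0, 0, 0, 0, 0, 0, 255, 0, 0, 0, 0, 0, 0, 255, 0, 0, 0, 0, 0, 0, 255, 0, 0, 0, 0, 0, 0, 255, 0, 0, 0, 0, 0, 0]}}

```text
clock: 10.15
tool_pos: [468.6, -310.7, 58.4]
eef_rot: [-0.452, 0.452, -0.544, 0.544]
wrist_force: [-0.6, 2.5, 10.4]
opening: 8.4
```

Request:
{"name": "carry_out", "arguments": {"moves": [255, 0, -0.1, 0, 0, 0, 0, 255, 0, -0.2, 0, 0, 0, 0, 255, 0, -0.4, 0, 0, 0, 0, 255, 0, -0.5, 0, 0, 0, 0, 255, 0, -0.6, 0, 0, 0, 0]}}

```text
clock: 10.65
tool_pos: [467.7, -310.6, 148.8]
eef_rot: [0.452, -0.452, 0.544, -0.544]
wrist_force: [1.0, 0.0, -3.4]
opening: 8.7
```

Run:
```python
from plan import *
o=get_obs(); print(o['clock'],o['tool_pos'],o['opening'],o['wrist_force'],o['joint_pos'])
p=camera('wrist'); save(p,'w5'); p=camera('side'); save(p,'side3'); cv2.imwrite('pics/side3b.png',cv2.resize(p['img'][150:280,250:400,::-1],None,fx=5,fy=4.6))
```

```text
10.65 [ 467.73 -310.59  148.76] 8.69440314997388 [ 1.03  0.02 -3.43] [ 0.17  0.59  0.44  1.87 -0.35  0.76  0.62]
```

View pics/w5.png

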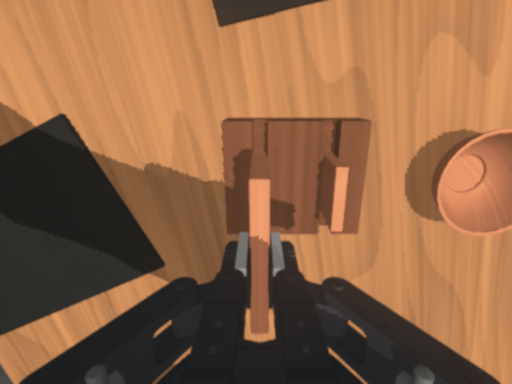

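View pics/side3b.png

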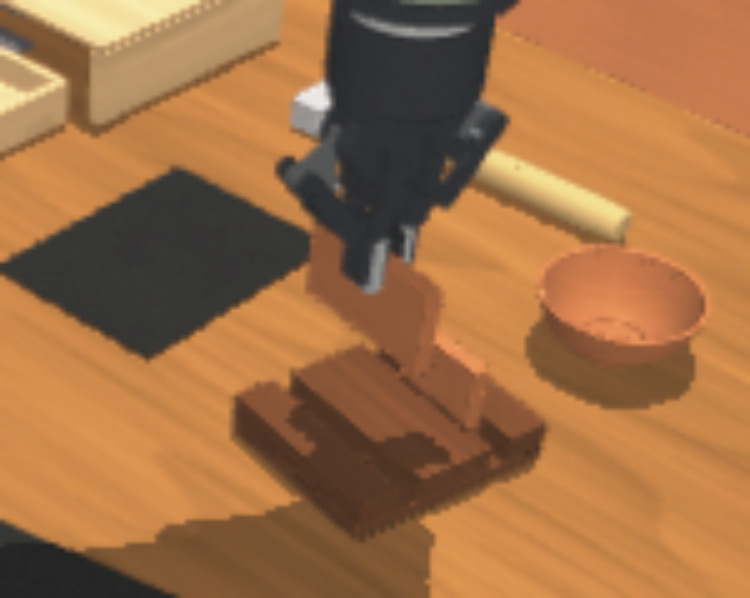

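```bash
cat >> plan.py <<'E'
def tilt(h,al): # fingers point heading h, al deg below horizontal, jaws z upward
    a,b=np.radians(h),np.radians(al)
    y=np.array([np.cos(b)*np.cos(a),np.cos(b)*np.sin(a),-np.sin(b)]); z=np.array([np.sin(b)*np.cos(a),np.sin(b)*np.sin(a),np.cos(b)])
    return np.stack([np.cross(y,z),y,z],1)
def st():
    o=get_obs(); print(round(o['clock'],2),o['tool_pos'],'q',o['joint_pos'],'op',round(o['opening'],1),'F',o['wrist_force']); return o
E
python3 - <<'E'
from plan import *
st()
s=plan([537,-110,190],down(55),10,255)
s=plan([520,-130,150],tilt(55,25),9,255,s)
E
```

```text
10.75 [ 469.42 -311.81  151.5 ] q [ 0.17  0.58  0.44  1.87 -0.35  0.76  0.62] op 8.9 F [ 0.16  0.3  -3.67]
[255, -0.42, -0.08, 0.06, 0, -0.82, 0, 255, -0.41, -0.08, 0.11, 0, -0.82, 0, 255, -0.4, -0.08, 0.15, 0, -0.82, 0, 255, -0.38, -0.08, 0.2, 0, -0.82, 0, 255, -0.35, -0.08, 0.24, 0, -0.82, 0.01, 255, -0.32, -0.07, 0.28, 0, -0.82, 0, 255, -0.29, -0.08, 0.31, 0, -0.82, 0.01, 255, -0.25, -0.07, 0.34, -0.01, -0.82, 0.01, 255, -0.21, -0.08, 0.37, 0, -0.82, 0, 255, -0.17, -0.07, 0.39, -0.01, -0.82, 0.01]
end [ 536.83 -110.17  190.  ] err deg 0.039531538544578415
[255, -0.01, 0.09, -0.06, 0.9, 0, 0, 255, 0, 0.08, -0.07, 0.9, 0, 0, 255, -0.01, 0.07, -0.08, 0.9, 0, 0, 255, 0, 0.06, -0.09, 0.9, 0, 0, 255, -0.01, 0.05, -0.09, 0.91, 0, 0, 255, 0, 0.04, -0.1, 0.9, 0, 0, 255, -0.01, 0.03, -0.1, 0.91, 0, 0, 255, 0, 0.01, -0.1, 0.9, 0, 0, 255, -0.01, 0, -0.11, 0.91, 0, 0]
end [ 519.85 -130.02  150.  ] err deg 0.04753780731555431
```

Request:
{"name": "carry_out", "arguments": {"moves": [255, -0.42, -0.08, 0.06, 0, -0.82, 0, 255, -0.41, -0.08, 0.11, 0, -0.82, 0, 255, -0.4, -0.08, 0.15, 0, -0.82, 0, 255, -0.38, -0.08, 0.2, 0, -0.82, 0, 255, -0.35, -0.08, 0.24, 0, -0.82, 0, 255, -0.32, -0.08, 0.28, 0, -0.82, 0, 255, -0.29, -0.08, 0.31, 0, -0.82, 0, 255, -0.25, -0.08, 0.34, 0, -0.82, 0, 255, -0.21, -0.08, 0.37, 0, -0.82, 0, 255, -0.17, -0.08, 0.39, 0, -0.82, 0]}}

```text
clock: 11.75
tool_pos: [535.6, -108.3, 187.6]
eef_rot: [-0.675, 0.675, -0.211, 0.211]
wrist_force: [-0.1, 0.8, -3.5]
opening: 8.5
```

Request:
{"name": "carry_out", "arguments": {"moves": [255, 0, 0.09, -0.06, 0.9, 0, 0, 255, 0, 0.08, -0.07, 0.9, 0, 0, 255, 0, 0.07, -0.08, 0.9, 0, 0, 255, 0, 0.06, -0.09, 0.9, 0, 0, 255, 0, 0.05, -0.09, 0.9, 0, 0]}}

```text
clock: 12.25
tool_pos: [527.0, -119.3, 166.9]
eef_rot: [0.835, -0.462, 0.147, -0.26]
wrist_force: [-0.1, 0.7, -4.6]
opening: 8.3
```

Run:
```python
from plan import *
o=st(); print(rot(o['eef_rot']).as_matrix())
p=camera('side'); save(p,'side4')
```

```text
12.25 [ 527.03 -119.32  166.87] q [ 0.64  0.53 -0.29  2.01 -0.72  0.63  1.95] op 8.3 F [-0.1   0.74 -4.6 ]
[[ 0.82  0.3   0.49]
 [-0.57  0.44  0.7 ]
 [-0.01 -0.85  0.53]]
```

View pics/side4.png

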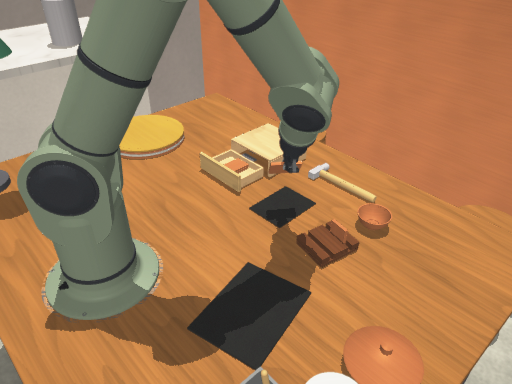

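Request:
{"name": "carry_out", "arguments": {"moves": [255, 0, 0.04, -0.1, 0.9, 0, 0, 255, 0, 0.03, -0.1, 0.9, 0, 0, 255, 0, 0, 0, 0, 0, 0]}}

```text
clock: 12.6
tool_pos: [521.1, -127.8, 155.2]
eef_rot: [0.883, -0.358, 0.12, -0.278]
wrist_force: [-1.2, -0.9, -4.4]
opening: 8.9
```

Run:
```python
from plan import *
o=st(); M=rot(o['eef_rot']).as_matrix(); print(M, np.degrees(np.arcsin(-M[2,1])))
```

```text
12.6 [ 521.11 -127.84  155.18] q [ 0.9   0.66 -0.47  2.03 -0.92  0.67  2.27] op 8.9 F [-1.16 -0.89 -4.4 ]
[[ 0.82  0.41  0.41]
 [-0.58  0.59  0.57]
 [-0.01 -0.7   0.72]] 44.319071148901486
```

```bash
cat >> plan.py <<'E'
def flip(M): return M@np.diag([-1,1,-1.])
E
python3 - <<'E'
from plan import *
s=st(); p,M=s['tool_pos'],rot(s['eef_rot']).as_matrix()
# spin first
M2=M@R.from_rotvec([0,np.radians(160),0]).as_matrix()
s=plan([525,-125,170],M2,20,255)
s=plan([520,-125,150],flip(tilt(45,44)),4,255,s)
s=plan([520,-125,130],flip(tilt(45,25)),4,255,s)
E
```

```text
12.6 [ 521.11 -127.84  155.18] q [ 0.9   0.66 -0.47  2.03 -0.92  0.67  2.27] op 8.9 F [-1.16 -0.89 -4.4 ]
[255, 0, -0.01, 0.01, 0, 1, 0, 255, 0, -0.01, 0.01, 0, 1, 0, 255, 0, -0.01, 0.01, 0, 1, 0, 255, 0, -0.01, 0.01, 0, 1, 0, 255, -0.01, -0.01, 0.01, 0, 1, 0, 255, -0.01, -0.01, 0.01, 0, 1, 0, 255, -0.01, -0.01, 0.01, 0, 1, 0, 255, -0.01, -0.01, 0.01, 0, 1, 0, 255, -0.01, -0.01, 0.01, 0, 1, 0, 255, -0.01, 0, 0.01, 0, 1, 0]
[255, -0.02, -0.01, 0, 0, 1, 0, 255, -0.02, 0, 0, 0, 1, 0, 255, -0.01, -0.01, 0, 0, 1, 0, 255, -0.02, 0, 0, 0, 1, 0, 255, -0.01, -0.01, 0, 0, 1, 0, 255, -0.01, 0, -0.01, 0, 1, 0, 255, -0.01, -0.01, -0.01, 0, 1, 0, 255, -0.01, 0, -0.01, 0, 1, 0, 255, -0.01, -0.01, -0.01, 0, 1, 0, 255, -0.02, 0, -0.02, 0, 1, 0]
end [ 525.23 -124.84  170.12] err deg 1.1710752192844498e-14
[255, 0.05, 0.06, 0.07, 0.03, 0.82, 0.24, 255, 0.04, 0.06, 0.08, 0.03, 0.82, 0.23, 255, 0.03, 0.06, 0.08, 0.03, 0.82, 0.24, 255, 0.03, 0.05, 0.08, 0.03, 0.83, 0.23]
end [ 519.85 -124.91  150.05] err deg 0.04517102535909026
[255, 0, 0.07, 0.07, -0.59, 0, 0, 255, 0, 0.06, 0.08, -0.6, 0, 0, 255, 0, 0.06, 0.08, -0.59, 0, 0, 255, 0, 0.05, 0.09, -0.6, 0, 0]
end [ 519.85 -124.89  129.96] err deg 0.04726127093310357
```

Request:
{"name": "carry_out", "arguments": {"moves": [255, 0, -0.05, 0.05, 0, 1, 0, 255, 0, 0, 0, 0, 1, 0, 255, 0, 0, 0, 0, 1, 0, 255, 0, 0, 0, 0, 1, 0, 255, 0, 0, 0, 0, 1, 0, 255, 0, 0, 0, 0, 1, 0, 255, 0, 0, 0, 0, 1, 0, 255, 0, 0, 0, 0, 1, 0, 255, 0, 0, 0, 0, 1, 0, 255, 0, 0, 0, 0, 1, 0]}}

```text
clock: 13.6
tool_pos: [523.4, -123.3, 161.5]
eef_rot: [0.6, -0.099, 0.659, -0.442]
wrist_force: [-0.1, -0.4, -3.5]
opening: 8.5
```

Request:
{"name": "carry_out", "arguments": {"moves": [255, 0, 0, 0, 0, 1, 0, 255, 0, 0, 0, 0, 1, 0, 255, 0, 0, 0, 0, 1, 0, 255, 0, 0, 0, 0, 1, 0, 255, 0, 0, 0, 0, 1, 0, 255, 0, 0, 0, 0, 1, 0, 255, 0, 0, 0, 0, 1, 0, 255, 0, 0, 0, 0, 1, 0, 255, 0, 0, 0, 0, 1, 0, 255, 0, 0, 0, 0, 1, 0]}}

```text
clock: 14.6
tool_pos: [523.4, -123.2, 161.5]
eef_rot: [0.036, 0.208, 0.891, -0.402]
wrist_force: [-0.0, -0.4, -4.3]
opening: 8.5
```

Run:
```python
from plan import *
s=st(); M=rot(s['eef_rot']).as_matrix();print(M)
s=plan([520,-125,150],flip(tilt(45,44)),4,255)
s=plan([520,-125,130],flip(tilt(45,25)),4,255,s)
```

```text
14.6 [ 523.41 -123.17  161.5 ] q [ 0.5   0.61  0.07  2.05 -1.2   0.91 -0.3 ] op 8.5 F [-0.03 -0.36 -4.28]
[[-0.91  0.4  -0.1 ]
 [ 0.34  0.59 -0.73]
 [-0.23 -0.7  -0.67]]
[255, 0.03, 0.03, 0.05, 0.02, 0.83, 0.24, 255, 0.02, 0.03, 0.05, 0.02, 0.83, 0.25, 255, 0.01, 0.02, 0.05, 0.02, 0.83, 0.24, 255, 0.01, 0.03, 0.05, 0.03, 0.82, 0.25]
end [ 520.22 -125.07  150.07] err deg 0.022110029722843892
[255, 0, 0.07, 0.07, -0.59, 0, 0, 255, 0, 0.06, 0.08, -0.6, 0, 0, 255, 0, 0.06, 0.08, -0.59, 0, 0, 255, 0, 0.05, 0.09, -0.6, 0, 0]
end [ 520.24 -125.06  129.98] err deg 0.036106250925723414
```

Request:
{"name": "carry_out", "arguments": {"moves": [255, 0.02, 0.03, 0.05, 0.02, 0.83, 0.24, 255, 0.02, 0.03, 0.05, 0.02, 0.83, 0.25, 255, 0.01, 0.02, 0.05, 0.02, 0.83, 0.24, 255, 0.01, 0.03, 0.05, 0.03, 0.82, 0.25, 255, 0, 0, 0, 0, 0, 0]}}

```text
clock: 15.1
tool_pos: [520.2, -125.6, 150.4]
eef_rot: [-0.142, 0.355, 0.857, -0.345]
wrist_force: [-0.7, -0.7, -3.5]
opening: 8.7
```

Request:
{"name": "carry_out", "arguments": {"moves": [255, 0, 0.07, 0.07, -0.6, 0, 0, 255, 0, 0.06, 0.08, -0.6, 0, 0, 255, 0, 0.06, 0.08, -0.6, 0, 0, 255, 0, 0.05, 0.09, -0.6, 0, 0, 255, 0, 0, 0, 0, 0, 0]}}

```text
clock: 15.6
tool_pos: [518.7, -126.3, 125.7]
eef_rot: [-0.088, 0.371, 0.901, -0.208]
wrist_force: [0.1, -1.0, -3.6]
opening: 8.4
```

Run:
```python
from plan import *
s=st(); M=rot(s['eef_rot']).as_matrix();print(M, np.degrees(np.arcsin(-M[2,1])), np.degrees(np.arctan2(M[1,1],M[0,1])))
p=camera('side'); save(p,'side5')
p=camera('scene'); save(p,'scene5')
```

```text
15.6 [ 518.74 -126.3   125.72] q [ 1.28  0.98 -0.81  2.13 -1.23  0.5  -0.42] op 8.4 F [ 0.13 -1.01 -3.62]
[[-0.71  0.63 -0.31]
 [ 0.7   0.64 -0.31]
 [ 0.   -0.44 -0.9 ]] 26.112174944889233 45.315768622993005
```

View pics/side5.png

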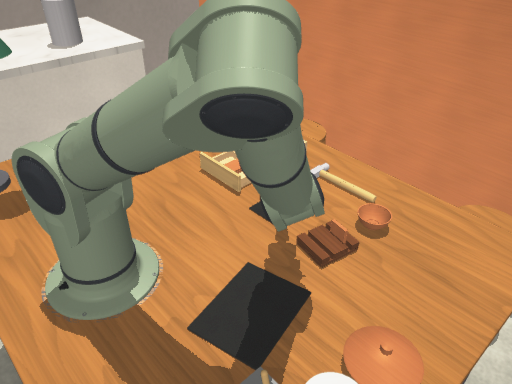

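View pics/scene5.png

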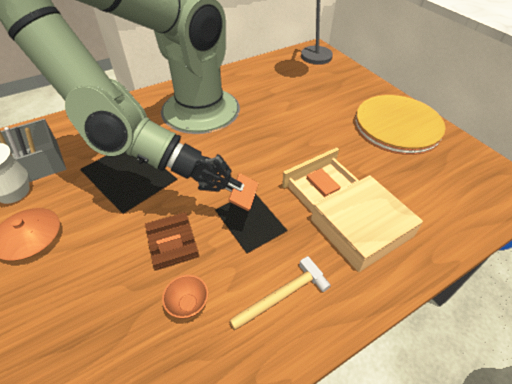

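Run:
```python
from plan import *
st()
s=plan([535,-110,44],flip(tilt(45,26)),6,255)
```

```text
15.7 [ 519.98 -125.27  128.59] q [ 1.27  0.97 -0.81  2.13 -1.23  0.5  -0.42] op 8.5 F [ 0.18  0.36 -3.44]
[255, 0, 0.19, 0.22, -0.01, 0, 0.01, 255, 0, 0.19, 0.22, -0.01, 0.01, 0.01, 255, 0, 0.19, 0.22, -0.01, 0, 0, 255, 0, 0.19, 0.22, 0, 0.01, 0.01, 255, 0, 0.19, 0.22, -0.01, 0, 0, 255, 0, 0.18, 0.23, 0, 0.01, 0.01]
end [ 535.11 -110.12   43.99] err deg 0.03038389802390349
```

Request:
{"name": "carry_out", "arguments": {"moves": [255, 0, 0.19, 0.22, 0, 0, 0, 255, 0, 0.19, 0.22, 0, 0, 0, 255, 0, 0.19, 0.22, 0, 0, 0, 255, 0, 0.19, 0.22, 0, 0, 0, 255, 0, 0.19, 0.22, 0, 0, 0, 255, 0, 0.19, 0.22, 0, 0, 0, 255, 0, 0, 0, 0, 0, 0, 255, 0, 0, 0, 0, 0, 0]}}

```text
clock: 16.5
tool_pos: [536.0, -109.5, 45.9]
eef_rot: [-0.085, 0.37, 0.901, -0.211]
wrist_force: [-0.2, -0.9, -2.5]
opening: 8.9
```

Run:
```python
from plan import *
s=st(); M=rot(s['eef_rot']).as_matrix();print(np.degrees(np.arcsin(-M[2,1])), np.degrees(np.arctan2(M[1,1],M[0,1])))
p=camera('scene'); save(p,'scene6'); cv2.imwrite('pics/scene6b.png',cv2.resize(p['img'][130:270,100:300,::-1],None,fx=4,fy=4))
s=plan([535,-110,31],flip(tilt(45,26)),3,255)
```

```text
16.5 [ 536.02 -109.55   45.91] q [ 1.28  1.21 -0.87  2.09 -1.24  0.33 -0.27] op 8.9 F [-0.2  -0.95 -2.55]
26.302738314924667 45.333423991635115
[255, 0, 0.04, 0.09, -0.01, 0.02, 0.01, 255, 0.01, 0.04, 0.09, -0.01, 0.01, 0.01, 255, 0, 0.04, 0.1, -0.02, 0.02, 0.01]
end [ 535.13 -110.05   30.88] err deg 0.04447542703139473
```

View pics/scene6b.png

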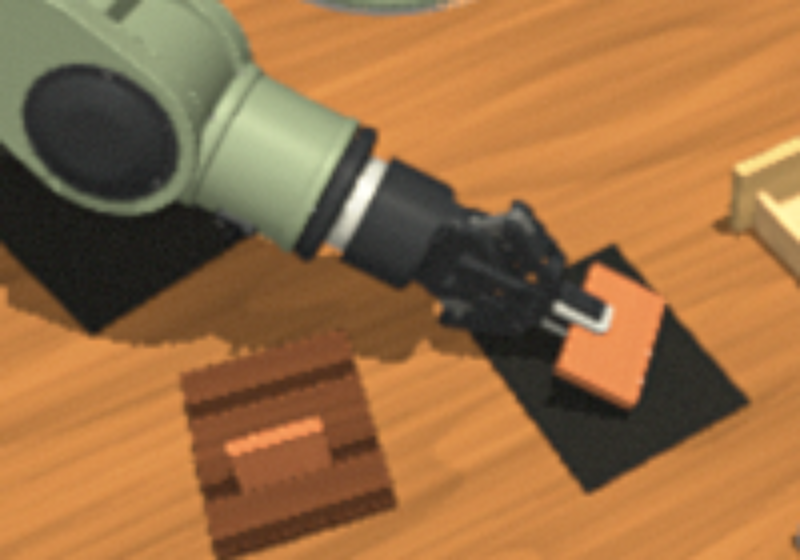

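Request:
{"name": "carry_out", "arguments": {"moves": [255, 0, 0.04, 0.08, 0, 0, 0, 255, 0, 0.04, 0.08, 0, 0, 0, 255, 0, 0.04, 0.08, 0, 0, 0, 255, 0, 0, 0, 0, 0, 0]}}

```text
clock: 16.95
tool_pos: [535.6, -110.0, 31.2]
eef_rot: [-0.086, 0.371, 0.901, -0.21]
wrist_force: [0.7, 0.0, -2.8]
opening: 8.7
```

Run:
```python
from plan import *
s=st(); M=rot(s['eef_rot']).as_matrix();print(np.degrees(np.arcsin(-M[2,1])))
```

```text
16.95 [ 535.63 -110.05   31.22] q [ 1.29  1.25 -0.87  2.08 -1.23  0.32 -0.25] op 8.7 F [ 0.66  0.02 -2.84]
26.174274961439163
```

Lower in 1.5 mm steps until the edge touches.

Request:
{"name": "carry_out", "arguments": {"moves": [255, 0, 0.02, 0.03, 0, 0, 0, 255, 0, 0, 0, 0, 0, 0]}}

```text
clock: 17.15
tool_pos: [536.0, -109.8, 29.9]
eef_rot: [-0.085, 0.371, 0.901, -0.21]
wrist_force: [-0.3, -0.2, -3.6]
opening: 8.4
```

Request:
{"name": "carry_out", "arguments": {"moves": [255, 0, 0.02, 0.03, 0, 0, 0, 255, 0, 0, 0, 0, 0, 0]}}

```text
clock: 17.35
tool_pos: [536.5, -109.4, 29.2]
eef_rot: [-0.085, 0.371, 0.901, -0.209]
wrist_force: [-2.6, -2.4, 4.7]
opening: 8.6
```

Request:
{"name": "carry_out", "arguments": {"moves": [225, 0, 0, -0.01, 0, 0, 0, 210, 0, 0, -0.05, 0, 0, 0, 195, 0, 0, -0.05, 0, 0, 0, 175, 0, 0, -0.07, 0, 0, 0, 175, 0, 0, 0, 0, 0, 0]}}

```text
clock: 17.85
tool_pos: [539.1, -106.6, 36.9]
eef_rot: [-0.085, 0.371, 0.901, -0.21]
wrist_force: [-0.0, 0.9, -1.5]
opening: 26.8
```

Run:
```python
from plan import *
s=st(); p=camera('scene'); save(p,'scene7'); cv2.imwrite('pics/scene7b.png',cv2.resize(p['img'][130:270,100:300,::-1],None,fx=4,fy=4))
```

```text
17.85 [ 539.13 -106.58   36.85] q [ 1.29  1.24 -0.88  2.08 -1.23  0.31 -0.26] op 26.8 F [-0.    0.93 -1.48]
```

View pics/scene7b.png

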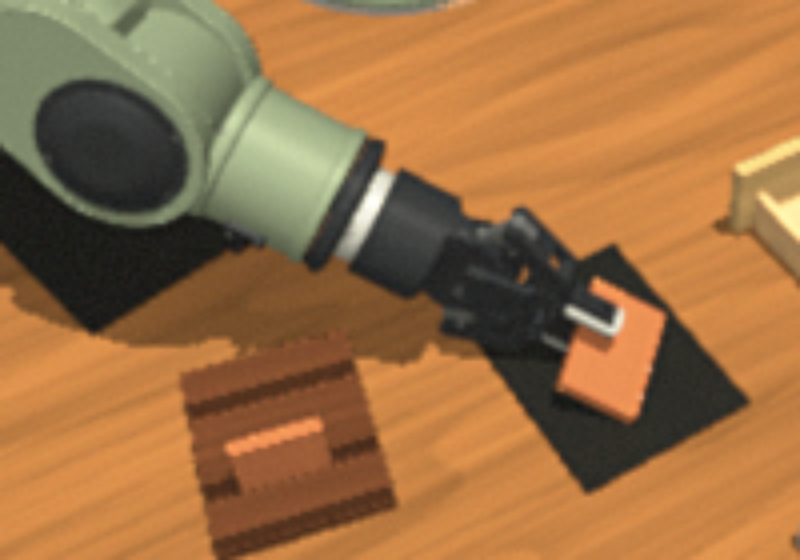

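Upper finger lifted, plate resting on the lower finger. Retreat horizontally.

Request:
{"name": "carry_out", "arguments": {"moves": [175, 0, -0.15, 0.06, 0, 0, 0, 175, 0, -0.15, 0.06, 0, 0, 0, 175, 0, -0.15, 0.06, 0, 0, 0, 175, 0, -0.15, 0.06, 0, 0, 0, 175, 0, -0.15, 0.05, 0, 0, 0, 175, 0, -0.2, 0.03, 0, 0, 0, 175, 0, -0.3, 0, 0, 0, 0]}}

```text
clock: 18.6
tool_pos: [493.9, -151.8, 49.8]
eef_rot: [-0.085, 0.371, 0.901, -0.209]
wrist_force: [-0.2, -0.6, -0.5]
opening: 27.2
```

Run:
```python
from plan import *
s=st(); p=camera('scene'); save(p,'scene8'); cv2.imwrite('pics/scene8b.png',cv2.resize(p['img'][130:270,100:300,::-1],None,fx=4,fy=4))
```

```text
18.6 [ 493.89 -151.85   49.77] q [ 1.34  1.14 -0.76  2.09 -1.12  0.48 -0.34] op 27.2 F [-0.19 -0.58 -0.53]
```

View pics/scene8b.png

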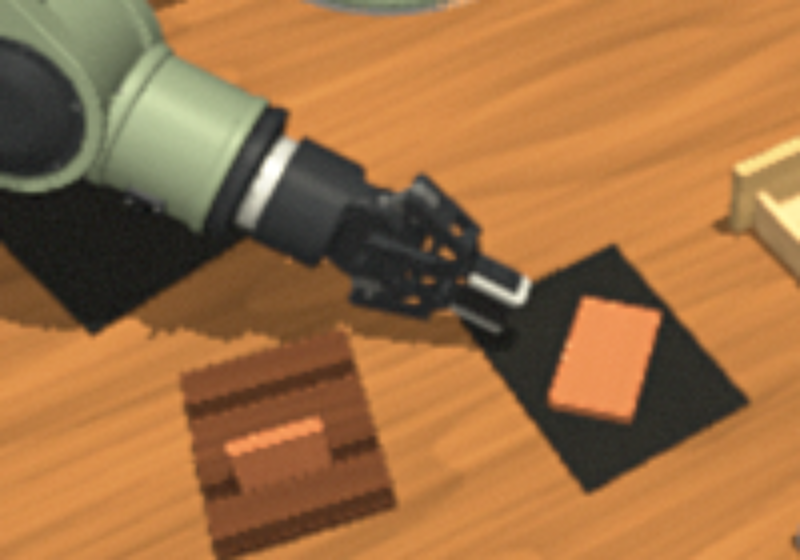

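```bash
cat > bl.py <<'E'
from plan import *
from scipy.optimize import least_squares
def blankfit(n,pix,z,o=None,x0=None):
    w=onz(n,pix,z,o); c=w.mean(0)
    print('corners',w[:,:2].tolist(),'sides',np.linalg.norm(w-np.roll(w,-1,0),axis=1),'c',c)
    e=(w[1]-w[0]+w[2]-w[3]); e2=(w[2]-w[1]+w[3]-w[0]); print('hd',np.degrees(np.arctan2(e[1],e[0])),np.degrees(np.arctan2(e2[1],e2[0])))
E
python3 - <<'E'
from bl import *
st()
blankfit('scene',np.array([[585,297],[660,310],[632,416],[550,404]])/4+[100,130],15)
E
```

```text
18.65 [ 492.98 -153.83   50.33] q [ 1.34  1.14 -0.76  2.09 -1.12  0.48 -0.34] op 26.6 F [-0.11 -4.09  0.14]
corners [[497.8211618078044, -90.63409012568826], [534.5758288140705, -51.8013754031179], [600.1260661286998, -114.326340966994], [564.4181499404754, -155.46806082665353]] sides [53.47 90.59 54.48 92.94] c [ 549.24 -103.06   15.  ]
hd 47.82116186237008 -43.942924395646116
```

Run:
```python
from plan import *
s=plan([545,-107,165],down(226.5),10,110)
```

```text
[110, -0.01, 0.02, -0.27, 0.8, -0.01, -0.01, 110, -0.01, -0.01, -0.27, 0.8, -0.01, -0.01, 110, -0.01, -0.03, -0.27, 0.8, -0.01, -0.01, 110, -0.01, -0.06, -0.26, 0.8, -0.02, -0.01, 110, -0.01, -0.09, -0.25, 0.8, -0.01, -0.01, 110, -0.01, -0.12, -0.24, 0.79, -0.02, -0.01, 110, -0.01, -0.15, -0.22, 0.8, -0.01, -0.01, 110, -0.01, -0.17, -0.21, 0.79, -0.02, -0.01, 110, -0.01, -0.19, -0.18, 0.8, -0.01, -0.01, 110, -0.01, -0.22, -0.17, 0.79, -0.02, -0.01]
end [ 545.19 -106.88  165.12] err deg 0.043362925363211846
```

Request:
{"name": "carry_out", "arguments": {"moves": [110, 0, 0, -0.27, 0.8, 0, 0, 110, 0, 0, -0.27, 0.8, 0, 0, 110, 0, -0.03, -0.27, 0.8, 0, 0, 110, 0, -0.06, -0.26, 0.8, 0, 0, 110, 0, -0.09, -0.25, 0.8, 0, 0, 110, 0, -0.12, -0.24, 0.8, -0.02, -0.01, 110, 0, -0.15, -0.22, 0.8, -0.02, -0.01, 110, 0, -0.17, -0.21, 0.79, -0.02, -0.01, 110, 0, -0.19, -0.18, 0.8, -0.02, -0.01, 110, 0, -0.22, -0.17, 0.79, -0.02, -0.01]}}

```text
clock: 19.65
tool_pos: [526.1, -114.7, 134.4]
eef_rot: [-0.235, 0.285, 0.732, -0.573]
wrist_force: [-0.8, 0.3, -0.7]
opening: 48.2
```

Request:
{"name": "carry_out", "arguments": {"moves": [110, 0, 0, 0, 0, 0, 0, 110, 0, 0, 0, 0, 0, 0]}}

```text
clock: 19.85
tool_pos: [526.6, -113.3, 133.6]
eef_rot: [-0.234, 0.284, 0.734, -0.571]
wrist_force: [-0.5, -0.2, -0.1]
opening: 48.8
```

Run:
```python
from plan import *
o=st(); print(rot(o['eef_rot']).as_matrix()); np.save('o9.npy',o,allow_pickle=True)
p=camera('wrist'); save(p,'w9'); print(spot_point('blank',p))
```

```text
19.85 [ 526.6  -113.32  133.64] q [ 0.13  0.52  0.13  2.01 -0.53  0.58 -1.64] op 48.8 F [-0.52 -0.22 -0.12]
[[-0.73  0.15 -0.67]
 [ 0.68  0.19 -0.71]
 [ 0.02 -0.97 -0.24]]
[{'location': [264.7, 171.3], 'conf': 0.62}]
```

View pics/w9.png

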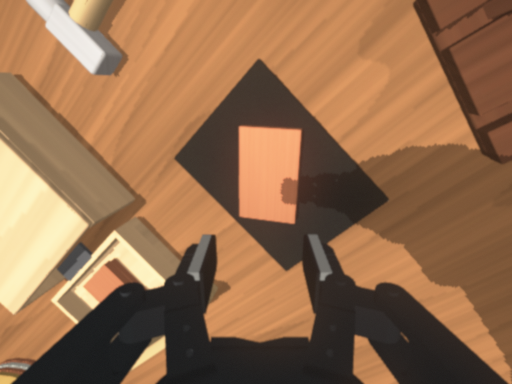

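Run:
```python
from bl import *
o=np.load('o9.npy',allow_pickle=True).item()
blankfit('wrist',np.array([[239,125.5],[302,127.5],[296,224],[240,218]]),15,o)
st()
s=plan([548.5,-104,60],down(226.5),5,50)
```

```text
corners [[596.0166063700268, -114.66813124002294], [557.8089589570278, -155.23223967167155], [492.20993490720053, -91.82715019812451], [530.5920242485354, -51.040276895340725]] sides [55.72 91.23 56.01 91.26] c [ 544.16 -103.19   15.  ]
hd -133.27329739165177 135.88596815806602
19.95 [ 525.7  -115.16  133.16] q [ 0.13  0.52  0.13  2.01 -0.53  0.58 -1.64] op 49.1 F [-0.32  0.79 -0.14]
[50, -0.04, 0.31, -0.02, 0.34, 0, 0.03, 50, -0.04, 0.3, -0.04, 0.34, 0, 0.03, 50, -0.04, 0.3, -0.05, 0.35, 0, 0.03, 50, -0.04, 0.3, -0.07, 0.34, 0, 0.02, 50, -0.03, 0.3, -0.08, 0.35, 0, 0.03]
end [ 548.36 -103.9    60.03] err deg 0.05014964243891417
```

Request:
{"name": "carry_out", "arguments": {"moves": [50, -0.04, 0.3, -0.03, 0.34, 0, 0.03, 50, -0.04, 0.3, -0.04, 0.34, 0, 0.03, 50, -0.04, 0.3, -0.06, 0.35, 0, 0.03, 50, -0.04, 0.3, -0.07, 0.34, 0, 0.03, 50, -0.03, 0.3, -0.08, 0.35, 0, 0.03, 50, 0, 0, 0, 0, 0, 0, 50, 0, 0, 0, 0, 0, 0]}}

```text
clock: 20.65
tool_pos: [548.9, -103.8, 60.7]
eef_rot: [0.262, -0.263, -0.656, 0.657]
wrist_force: [-0.3, -1.2, 0.4]
opening: 68.5
```

Run:
```python
from plan import *
o=st(); print(rot(o['eef_rot']).as_matrix()); np.save('o10.npy',o,allow_pickle=True)
p=camera('wrist'); save(p,'w10')
```

```text
20.65 [ 548.86 -103.84   60.71] q [-0.14  0.71  0.32  1.92 -0.38  0.57 -1.91] op 68.5 F [-0.29 -1.16  0.35]
[[-0.72  0.   -0.69]
 [ 0.69 -0.   -0.72]
 [-0.   -1.    0.  ]]
```

View pics/w10.png

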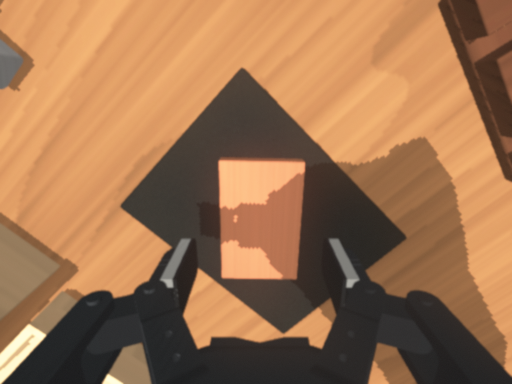

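Run:
```python
from bl import *
o=np.load('o10.npy',allow_pickle=True).item()
blankfit('wrist',np.array([[219,158.5],[305,159],[297,280],[221,278.5]]),15,o)
st()
s=plan([547,-103.5,24],down(226.7),3,60)
```

```text
corners [[596.6782846324618, -114.92503654032626], [558.6807733595816, -154.39987445485477], [492.92127770109096, -90.35499698170045], [532.7715924826748, -50.47520683510244]] sides [54.79 91.79 56.38 90.76] c [ 545.26 -102.54   15.  ]
hd -134.4508307631913 135.259994586615
20.7 [ 549.   -104.17   61.26] q [-0.14  0.71  0.32  1.92 -0.38  0.57 -1.91] op 68.5 F [ 0.76 -0.97 -0.71]
[60, 0.01, 0.25, 0.01, 0, -0.01, 0, 60, 0.01, 0.25, 0, 0, -0.01, -0.01, 60, 0.02, 0.25, 0.01, 0, -0.02, 0]
end [ 546.91 -103.56   23.76] err deg 0.04198851076189039
```

Request:
{"name": "carry_out", "arguments": {"moves": [60, 0.02, 0.28, 0.01, 0, 0.03, 0, 60, 0.02, 0.28, 0.01, 0, 0.03, 0, 60, 0.02, 0.24, 0, 0, 0.03, 0, 60, 0, 0, 0, 0, 0, 0, 60, 0, 0, 0, 0, 0, 0]}}

```text
clock: 21.2
tool_pos: [546.7, -101.6, 20.7]
eef_rot: [0.266, -0.267, -0.654, 0.656]
wrist_force: [-0.2, -0.3, 0.6]
opening: 65.0
```

Request:
{"name": "carry_out", "arguments": {"moves": [60, 0, 0.04, 0, 0, 0, 0, 60, 0, 0, 0, 0, 0, 0]}}

```text
clock: 21.4
tool_pos: [547.1, -101.4, 19.2]
eef_rot: [0.265, -0.267, -0.655, 0.656]
wrist_force: [-0.0, 0.6, 0.2]
opening: 65.4
```

Run:
```python
from plan import *
o=st(); 
p=camera('wrist'); save(p,'w11')
p=camera('side'); cv2.imwrite('pics/side11.png',cv2.resize(p['img'][130:250,220:360,::-1],None,fx=5,fy=5))
```

```text
21.4 [ 547.15 -101.43   19.18] q [-0.12  0.77  0.28  1.93 -0.41  0.49 -1.9 ] op 65.4 F [-0.04  0.6   0.19]
```

View pics/w11.png

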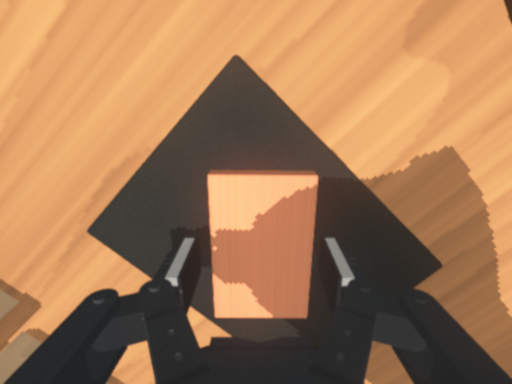

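View pics/side11.png

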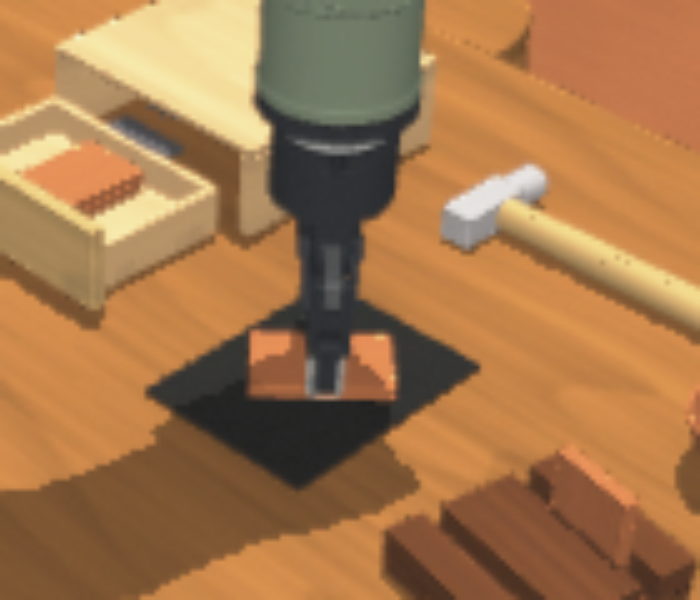

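Request:
{"name": "carry_out", "arguments": {"moves": [70, 0, 0.04, 0, 0, 0, 0, 70, 0, 0, 0, 0, 0, 0]}}

```text
clock: 21.7
tool_pos: [546.9, -101.4, 16.9]
eef_rot: [0.265, -0.267, -0.655, 0.656]
wrist_force: [-0.4, -1.4, 0.2]
opening: 62.3
```

Request:
{"name": "carry_out", "arguments": {"moves": [75, 0, 0.04, 0, 0, 0, 0, 75, 0, 0, 0, 0, 0, 0]}}

```text
clock: 21.9
tool_pos: [546.9, -101.4, 14.8]
eef_rot: [0.265, -0.267, -0.654, 0.656]
wrist_force: [-0.1, -0.1, -0.1]
opening: 60.7
```

Request:
{"name": "carry_out", "arguments": {"moves": [78, 0, 0.03, 0, 0, 0, 0, 78, 0, 0, 0, 0, 0, 0]}}

```text
clock: 22.1
tool_pos: [546.9, -101.5, 13.3]
eef_rot: [0.265, -0.267, -0.654, 0.656]
wrist_force: [-0.2, 0.4, -0.6]
opening: 59.6
```

Request:
{"name": "carry_out", "arguments": {"moves": [78, 0, 0.03, 0, 0, 0, 0, 78, 0, 0, 0, 0, 0, 0]}}

```text
clock: 22.3
tool_pos: [546.9, -101.5, 11.8]
eef_rot: [0.265, -0.267, -0.654, 0.656]
wrist_force: [0.1, 0.2, -0.5]
opening: 59.6
```

Request:
{"name": "carry_out", "arguments": {"moves": [78, 0, 0.02, 0, 0, 0, 0, 78, 0, 0, 0, 0, 0, 0]}}

```text
clock: 22.5
tool_pos: [547.1, -101.5, 11.2]
eef_rot: [0.265, -0.267, -0.655, 0.656]
wrist_force: [-0.6, -0.2, 4.0]
opening: 59.4
```

Request:
{"name": "carry_out", "arguments": {"moves": [78, 0, -0.04, 0, 0, 0, 0, 90, 0, 0, 0, 0, 0, 0, 255, 0, 0, 0, 0, 0, 0, 255, 0, 0, 0, 0, 0, 0, 255, 0, 0, 0, 0, 0, 0, 255, 0, 0, 0, 0, 0, 0]}}

```text
clock: 23.1
tool_pos: [547.0, -101.6, 13.8]
eef_rot: [0.265, -0.267, -0.655, 0.656]
wrist_force: [-6.4, 1.1, 18.0]
opening: 54.4
```

Run:
```python
from plan import *
o=st()
p=camera('wrist'); save(p,'w12')
```

```text
23.1 [ 547.01 -101.6    13.76] q [-0.11  0.78  0.27  1.93 -0.41  0.48 -1.89] op 54.4 F [-6.45  1.13 18.  ]
```

View pics/w12.png

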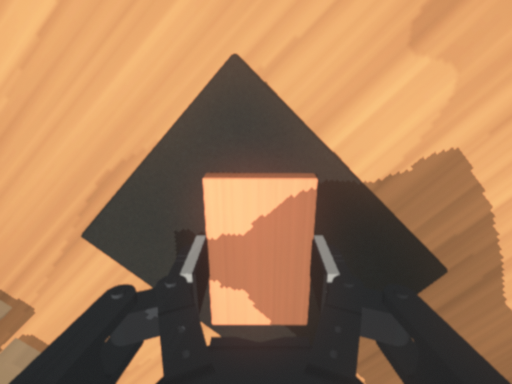

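Run:
```python
from bl import *
o=st()
blankfit('wrist',np.array([[203.5,179],[317.5,182],[307,325],[212,324]]),15,o)
```

```text
23.15 [ 547.03 -101.59   13.76] q [-0.11  0.78  0.27  1.93 -0.41  0.48 -1.89] op 54.4 F [-5.02  1.26 17.62]
corners [[596.133477410232, -112.91133619926337], [556.8671329024316, -151.10598105738737], [494.57526908987575, -90.16082286199934], [533.5947767117665, -51.234718566142035]] sides [54.78 87.15 55.12 87.84] c [ 545.29 -101.35   15.  ]
hd -135.42954566917132 135.51141528197513
```

Request:
{"name": "carry_out", "arguments": {"moves": [255, 0, -0.1, 0, 0, 0, 0, 255, 0, -0.1, 0, 0, 0, 0, 255, 0, -0.3, 0, 0, 0, 0, 255, 0, -0.5, 0, 0, 0, 0, 255, 0, -0.6, 0, 0, 0, 0, 255, 0, -0.5, 0, 0, 0, 0, 255, 0, 0, 0, 0, 0, 0, 255, 0, 0, 0, 0, 0, 0]}}

```text
clock: 23.95
tool_pos: [546.9, -100.9, 118.5]
eef_rot: [0.265, -0.267, -0.655, 0.656]
wrist_force: [0.7, 0.6, -4.1]
opening: 54.2
```

Run:
```python
from plan import *
o=st(); np.save('o13.npy',o,allow_pickle=True)
p=camera('wrist'); save(p,'w13')
p=camera('scene'); save(p,'scene13'); print([spot_point(t,p) for t in ('stack','drawer_front')])
p=camera('side'); save(p,'side13'); print([spot_point(t,p) for t in ('stack','drawer_front')])
cv2.imwrite('pics/side13b.png',cv2.resize(p['img'][110:230,180:340,::-1],None,fx=5,fy=5))
```

```text
23.95 [ 546.93 -100.93  118.46] q [-0.19  0.62  0.38  1.9  -0.34  0.68 -1.95] op 54.2 F [ 0.67  0.56 -4.14]
[[], [{'location': [313.2, 163.3], 'conf': 0.67}]]
[[{'location': [233.4, 171.1], 'conf': 0.97}, {'location': [279.3, 209.2], 'conf': 0.65}], [{'location': [216.7, 167.5], 'conf': 0.78}]]
```

View pics/w13.png

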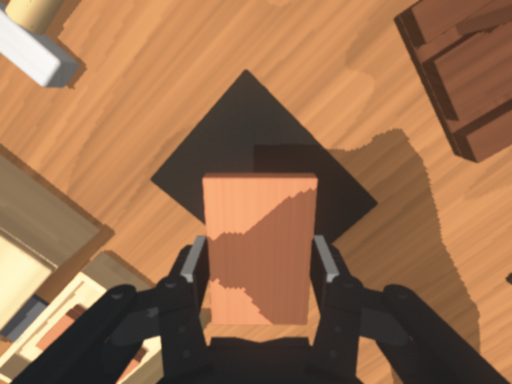

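View pics/side13b.png

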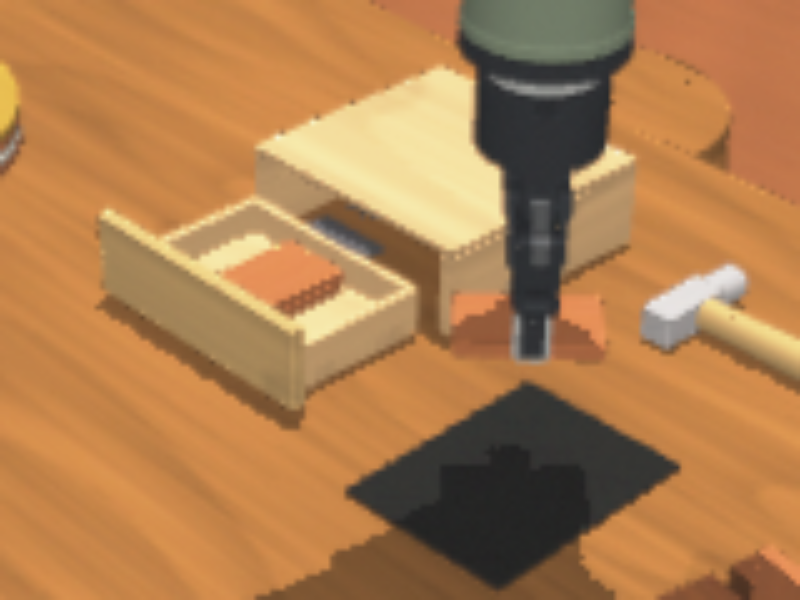

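View pics/scene13.png

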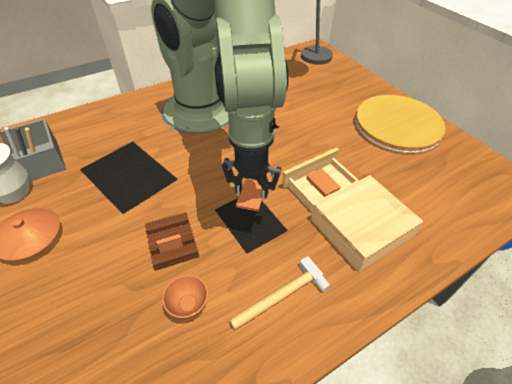

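Run:
```python
from bl import *
im=cv2.imread('pics/scene13.png'); cv2.imwrite('pics/z1.png',cv2.resize(im[140:240,270:380],None,fx=7,fy=6,interpolation=cv2.INTER_CUBIC))
im=cv2.imread('pics/side13.png'); cv2.imwrite('pics/z2.png',cv2.resize(im[140:200,195:275],None,fx=10,fy=10,interpolation=cv2.INTER_CUBIC))
st()
plan([545,140,118],down(270.9),8,255)
```

```text
24.3 [ 546.51 -101.32  117.4 ] q [-0.19  0.62  0.38  1.9  -0.34  0.68 -1.95] op 54.3 F [-0.76  0.48 -3.72]
[255, 0.42, 0, -0.43, 0, -0.7, 0, 255, 0.38, 0, -0.47, 0, -0.71, 0, 255, 0.33, 0, -0.5, 0, -0.7, 0, 255, 0.28, 0, -0.54, 0, -0.71, 0, 255, 0.23, -0.01, -0.56, 0, -0.7, 0, 255, 0.17, 0, -0.58, -0.01, -0.71, 0, 255, 0.11, -0.01, -0.59, 0, -0.7, 0, 255, 0.06, 0, -0.6, -0.01, -0.71, 0]
end [544.82 139.97 117.85] err deg 0.04144016769239732
```

View pics/z1.png

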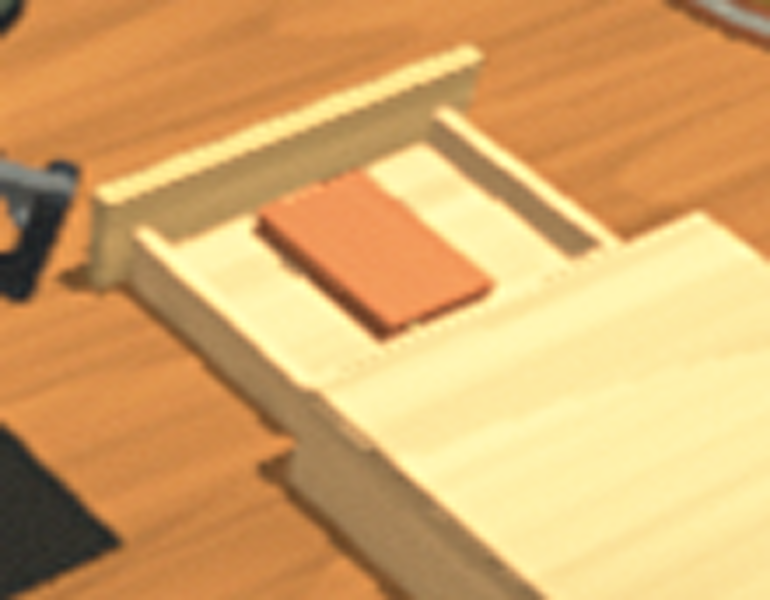

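View pics/z2.png

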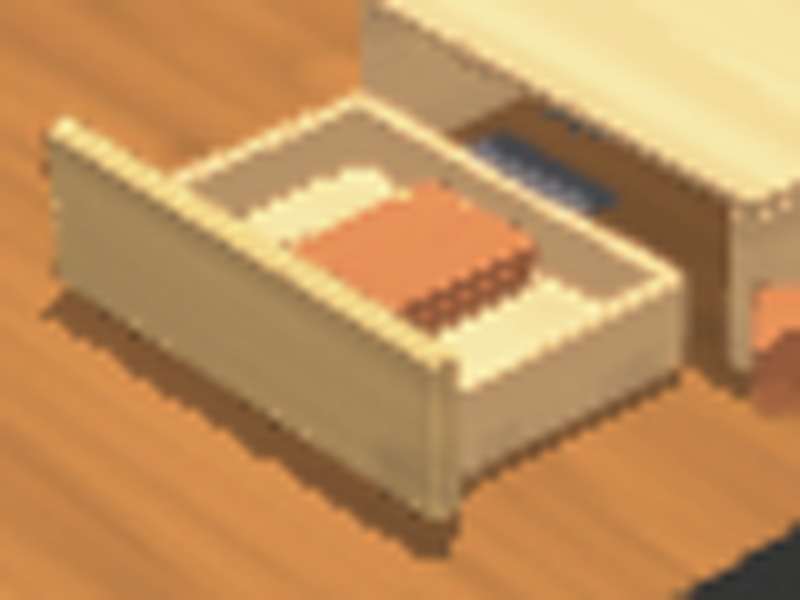

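Run:
```python
from bl import *
ob=[('scene',0,(306.9,176.7)),('scene',1,(322.1,168.7)),('scene',2,(340.4,187)),('scene',3,(325.0,194.3)),('side',2,(238.5,158.2)),('side',3,(249,164))]
m=np.array([[-45,-28],[-45,28],[45,28],[45,-28]])
def W(p): 
    c,s=np.cos(p[3]),np.sin(p[3]); xy=m@np.array([[c,s],[-s,c]])+p[:2]
    return np.c_[xy,np.full(4,p[2])]
f=lambda p:np.concatenate([np.concatenate([proj(n,W(p)[i])[0]-uv for n,i,uv in ob]),[(p[3]-.016)*60]])
r=least_squares(f,[548,142,30,.016],x_scale=[10,10,5,.05],loss='soft_l1'); print(r.x,r.fun)
for h in (26,31,36,46): 
    g=least_squares(lambda q:f([q[0],q[1],h,q[2]]),[548,142,.016]); print(h,g.x,g.cost)
c=np.array([718.5,142.1]); print('pred stack',c+R.from_euler('z',.016).as_matrix()[:2,:2]@[-170,0])
print('spot',onz('side',[233.4,171.1],16),'front',onz('side',[216.7,167.5],36),onz('scene',[313.2,163.3],36))
# front board top edge corners scene
print(onz('scene',[[270+95/7,140+195/6],[270+472/7,140+47/6]],67))
print(onz('side',[[195+50/10,140+128/10],[195+435/10,140+363/10]],67))
```

```text
[548.26 141.06  29.07   0.01] [-0.38 -1.37 -0.83 -0.31  0.59  0.21  0.9   0.6  -0.01  0.05  0.24  0.47
 -0.22]
26 [547.54 142.54   0.01] 3.102677432071496
31 [549.01 139.79   0.01] 2.7816937161838453
36 [550.49 137.05   0.01] 7.26240259976172
46 [553.52 131.56   0.01] 31.002729158556242
pred stack [548.52 139.38]
spot [[538.65 133.49  16.  ]] front [[491.56 164.08  36.  ]] [[478.01 155.77  36.  ]]
[[488.73  37.44  67.  ]
 [485.29 237.8   67.  ]]
[[477.96 236.02  67.  ]
 [481.19  38.73  67.  ]]
```

Request:
{"name": "carry_out", "arguments": {"moves": [255, 0.42, 0, -0.43, 0, -0.7, 0, 255, 0.38, 0, -0.47, 0, -0.71, 0, 255, 0.33, 0, -0.5, 0, -0.7, 0, 255, 0.28, 0, -0.54, 0, -0.71, 0, 255, 0.23, 0, -0.56, 0, -0.7, 0, 255, 0.17, 0, -0.58, 0, -0.71, 0, 255, 0.11, 0, -0.59, 0, -0.7, 0, 255, 0.06, 0, -0.6, 0, -0.71, 0, 255, 0, 0, 0, 0, 0, 0, 255, 0, 0, 0, 0, 0, 0]}}

```text
clock: 25.3
tool_pos: [544.9, 140.3, 117.0]
eef_rot: [-0.006, 0.006, -0.706, 0.708]
wrist_force: [1.1, -0.3, -2.6]
opening: 54.0
```

Run:
```python
from plan import *
o=st(); np.save('o14.npy',o,allow_pickle=True); print(rot(o['eef_rot']).as_matrix())
p=camera('wrist'); save(p,'w14'); print(spot_point('stack',p),spot_point('drawer_front',p))
```

```text
25.3 [544.91 140.32 117.04] q [-0.49  0.6   0.18  1.88 -0.16  0.68 -1.77] op 54.0 F [ 1.07 -0.3  -2.59]
[[-1.    0.    0.02]
 [-0.02 -0.   -1.  ]
 [-0.   -1.    0.  ]]
[] []
```

View pics/w14.png

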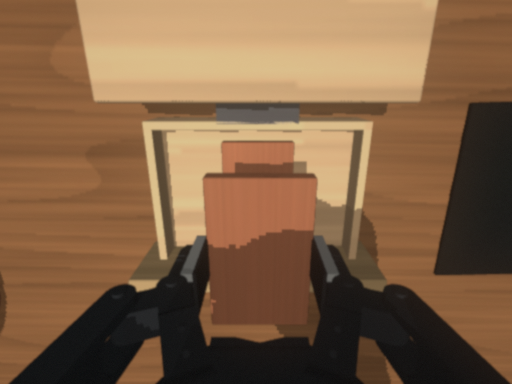

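Run:
```python
from plan import *
o=np.load('o14.npy',allow_pickle=True).item()
for z in (26,31,36): 
    w=onz('wrist',[[222,141.5],[294,141.5]],z,o); print('pile back edge',z,w[:,:2].tolist(), w[0,1]-w[1,1])
print('shell front',onz('wrist',[[94,101.5],[421,101.5]],69,o))
print('tray walls top outer/inner',onz('wrist',[[144,123],[372,123],[153,130],[363,130]],38,o))
print('held top',onz('wrist',[[203.5,174],[317,174],[308,325],[212,325]],118,o)) 
b=onz('wrist',[[203.5,178],[317,178],[308,325],[212,325]],o['tool_pos'][2]+1.2,o); print('held',b,b.mean(0))
```

```text
pile back edge 26 [[589.8118777383303, 169.2515162898946], [590.735814544212, 112.77679075540921]] 56.47472553448539
pile back edge 31 [[590.6747559927163, 168.63189695778547], [591.5778882587446, 113.42882839227596]] 55.20306856550951
pile back edge 36 [[591.5376342471023, 168.01227762567632], [592.4199619732773, 114.08086602914273]] 53.93141159653359
shell front [[620.14 240.46  69.  ]
 [623.5   42.73  69.  ]]
tray walls top outer/inner [[604.4  223.95  38.  ]
 [607.16  58.3   38.  ]
 [599.48 217.96  38.  ]
 [602.03  64.18  38.  ]]
held top [[590.02 167.06 118.  ]
 [590.88 112.89 118.  ]
 [499.39 110.5  118.  ]
 [498.69 166.39 118.  ]]
held [[588.1  167.11 118.24]
 [588.96 112.78 118.24]
 [499.63 110.56 118.24]
 [498.93 166.35 118.24]] [543.9  139.2  118.24]
```

Request:
{"name": "carry_out", "arguments": {"moves": [255, -0.02, 0.4, -0.01, 0, 0, 0, 255, -0.02, 0.4, 0, 0, 0, 0, 255, 0, 0.4, 0, 0, 0, 0, 255, 0, 0.2, 0, 0, 0, 0, 255, 0, 0.06, 0, 0, 0, 0, 255, 0, 0, 0, 0, 0, 0, 255, 0, 0, 0, 0, 0, 0]}}

```text
clock: 26.15
tool_pos: [547.7, 140.4, 45.2]
eef_rot: [-0.006, 0.005, -0.706, 0.708]
wrist_force: [0.0, 0.0, -2.8]
opening: 54.1
```

Run:
```python
from plan import *
o=st()
p=camera('wrist'); save(p,'w15')
p=camera('side'); cv2.imwrite('pics/side15.png',cv2.resize(p['img'][120:200,190:290,::-1],None,fx=7,fy=7))
```

```text
26.15 [547.68 140.38  45.18] q [-0.46  0.72  0.15  1.9  -0.18  0.54 -1.75] op 54.1 F [ 0.03  0.05 -2.81]
```

View pics/w15.png

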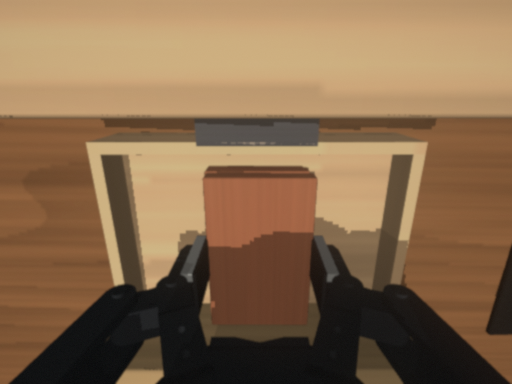

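View pics/side15.png

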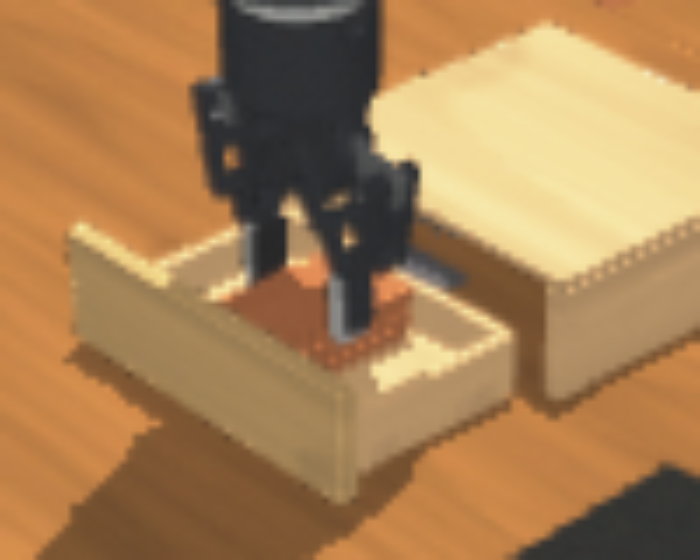

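Run:
```python
from plan import *
o=st(); o['tool_pos']
im=cv2.imread('pics/w15.png'); cv2.imwrite('pics/w15b.png',cv2.resize(im[130:200,190:330],None,fx=5.5,fy=5.5,interpolation=cv2.INTER_CUBIC))
for r in (165,167,169,171): print(r,onz('wrist',[[207,r],[308,r]],27,o).tolist())
for r in (177,179): print(r,onz('wrist',[[204,r],[317,r]],o['tool_pos'][2]+1.2,o).tolist())
```

```text
26.25 [547.66 140.51  45.19] q [-0.46  0.72  0.15  1.9  -0.18  0.54 -1.75] op 54.0 F [-0.62 -0.22 -3.79]
165 [[592.2805663481653, 168.85675046057753, 27.0], [593.1351440428568, 114.12141057238648, 27.0]]
167 [[591.1630374641422, 168.90474197900963, 27.0], [592.017967788327, 114.0405123101756, 27.0]]
169 [[590.0402380094317, 168.95295983851793, 27.0], [590.8955147772681, 113.959231941353, 27.0]]
171 [[588.9121306097294, 169.00140564411655, 27.0], [589.7677475356377, 113.87756675230489, 27.0]]
177 [[591.3386977559594, 167.02897087264117, 46.392358462831595], [592.1726980179214, 112.97572693504678, 46.392358462831595]]
179 [[590.3382636592669, 167.07535021686115, 46.392358462831595], [591.1725698046488, 112.8929869724264, 46.392358462831595]]
```

View pics/w15b.png

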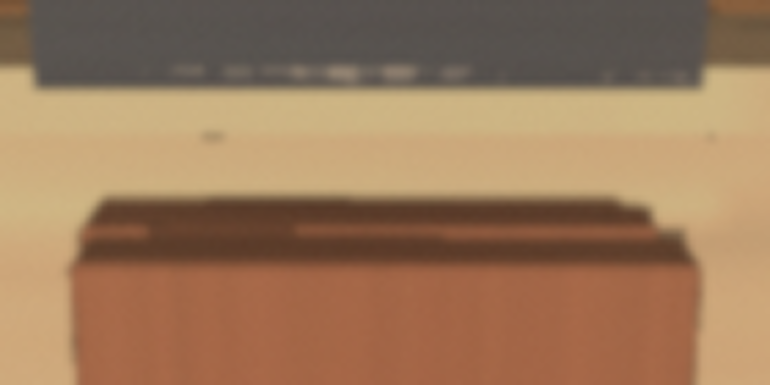

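Run:
```python
from plan import *
o=get_obs()
print(onz('wrist',[[207.5,166.3],[303,166.3]],16,o))
for z in (26,28,30,32,36,41,46): print(z,onz('wrist',[[204.9,171.3],[309,171.3]],z,o)[:,:2].tolist())
print(onz('wrist',[[204.5,173],[315,173]],36.4,o)[:,:2].tolist(),onz('wrist',[[203.5,178],[316.7,178]],46.4,o)[:,:2].tolist())
```

```text
[[588.68 170.59  16.  ]
 [589.55 114.94  16.  ]]
26 [[588.4438625248326, 170.3433820678084], [589.331684045899, 113.12780404925036]]
28 [[589.0055181632605, 169.963603573535], [589.8815289503189, 113.50916724512626]]
30 [[589.5671738016885, 169.58382507926163], [590.4313738547387, 113.89053044100216]]
32 [[590.1288294401163, 169.20404658498825], [590.9812187591585, 114.27189363687806]]
36 [[591.2521407169722, 168.44448959644149], [592.0809085679982, 115.03462002862986]]
41 [[592.6562798130419, 167.49504336075802], [593.4555208290478, 115.98802801831961]]
46 [[594.0604189091117, 166.54559712507458], [594.8301330900974, 116.94143600800936]]
[[590.4581809954461, 168.6142124076528], [591.3357568205319, 111.96366887169069]] [[590.8377341654149, 167.2896880683417], [591.6733054751319, 113.08001180198188]]
```

Request:
{"name": "carry_out", "arguments": {"moves": [255, 0.02, 0.04, -0.02, 0, 0, 0, 255, 0.02, 0.04, -0.01, 0, 0, 0, 255, 0, 0.04, 0, 0, 0, 0, 255, 0, 0, 0, 0, 0, 0, 255, 0, 0, 0, 0, 0, 0]}}

```text
clock: 26.75
tool_pos: [548.4, 141.8, 41.6]
eef_rot: [-0.008, 0.002, -0.707, 0.707]
wrist_force: [-1.6, -5.2, 47.4]
opening: 54.2
```

Request:
{"name": "carry_out", "arguments": {"moves": [255, 0, 0.02, 0, 0, 0, 0, 255, 0, 0, 0, 0, 0, 0]}}

```text
clock: 26.95
tool_pos: [549.0, 141.8, 41.2]
eef_rot: [-0.009, 0.002, -0.707, 0.707]
wrist_force: [-1.9, -6.1, 56.2]
opening: 54.1
```

Request:
{"name": "carry_out", "arguments": {"moves": [255, 0, 0.02, 0, 0, 0, 0, 255, 0, 0, 0, 0, 0, 0]}}

```text
clock: 27.15
tool_pos: [549.3, 141.9, 40.5]
eef_rot: [-0.009, 0.002, -0.707, 0.707]
wrist_force: [-2.4, -5.7, 59.8]
opening: 54.1
```

Request:
{"name": "carry_out", "arguments": {"moves": [255, 0, -0.08, 0, 0, 0, 0, 255, 0, 0, 0, 0, 0, 0]}}

```text
clock: 27.35
tool_pos: [545.5, 142.1, 41.1]
eef_rot: [-0.007, 0.005, -0.706, 0.708]
wrist_force: [0.5, -0.2, -5.0]
opening: 53.9
```

Run:
```python
from plan import *
o=st(); print(rot(o['eef_rot']).as_matrix())
p=camera('wrist'); save(p,'w16'); cv2.imwrite('pics/w16b.png',cv2.resize(p['img'][120:350,150:370,::-1],None,fx=3.5,fy=2.6,interpolation=cv2.INTER_CUBIC))
p=camera('side'); cv2.imwrite('pics/side16.png',cv2.resize(p['img'][120:200,190:290,::-1],None,fx=7,fy=7))
```

```text
27.35 [545.52 142.06  41.1 ] q [-0.46  0.72  0.15  1.9  -0.19  0.53 -1.75] op 53.9 F [ 0.55 -0.17 -5.  ]
[[-1.    0.    0.02]
 [-0.02 -0.   -1.  ]
 [-0.   -1.    0.  ]]
```

View pics/w16b.png

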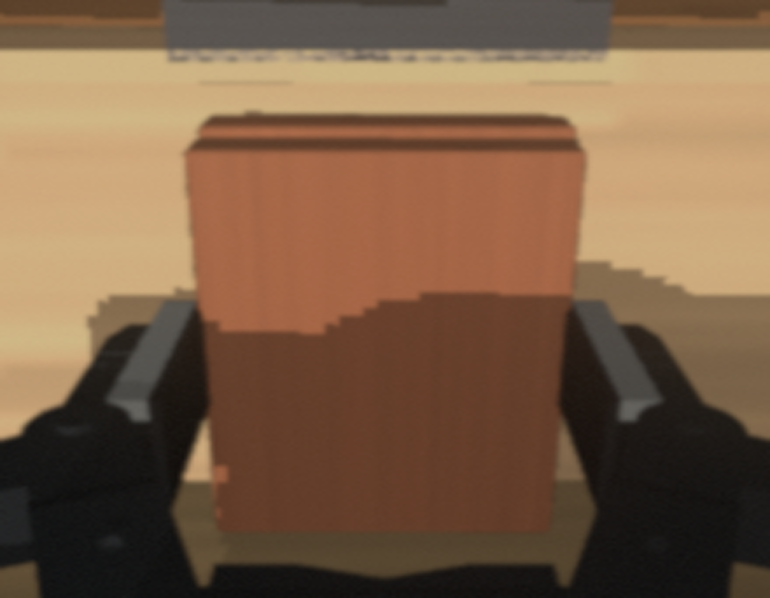

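View pics/side16.png

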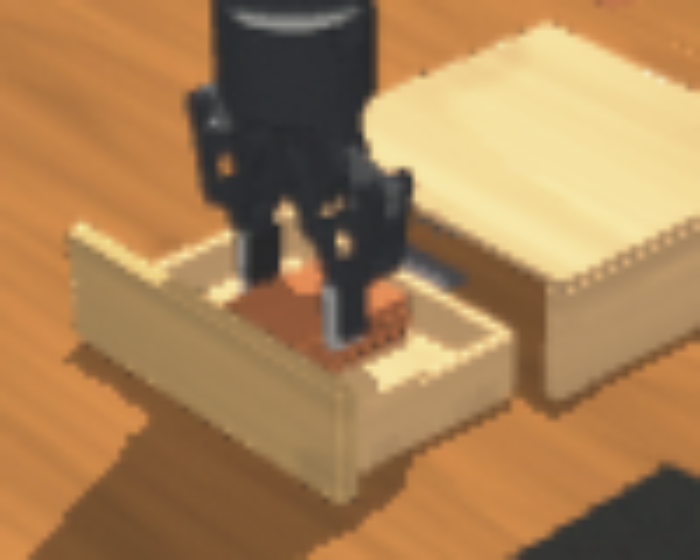

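Request:
{"name": "carry_out", "arguments": {"moves": [255, 0, 0.02, 0, 0, 0, 0, 255, 0, 0, 0, 0, 0, 0]}}

```text
clock: 27.65
tool_pos: [546.7, 142.1, 40.8]
eef_rot: [-0.007, 0.004, -0.707, 0.708]
wrist_force: [-2.1, -2.0, 29.2]
opening: 53.8
```

Request:
{"name": "carry_out", "arguments": {"moves": [255, 0, -0.01, 0, 0, 0, 0, 255, 0, 0, 0, 0, 0, 0]}}

```text
clock: 27.85
tool_pos: [546.1, 142.1, 40.8]
eef_rot: [-0.007, 0.005, -0.706, 0.708]
wrist_force: [-2.2, -1.3, 23.4]
opening: 54.0
```

Request:
{"name": "carry_out", "arguments": {"moves": [255, 0, -0.01, 0, 0, 0, 0, 255, 0, 0, 0, 0, 0, 0]}}

```text
clock: 28.05
tool_pos: [545.6, 142.1, 40.9]
eef_rot: [-0.007, 0.005, -0.706, 0.708]
wrist_force: [-1.7, -1.0, 16.4]
opening: 54.0
```

Request:
{"name": "carry_out", "arguments": {"moves": [255, 0, -0.01, 0, 0, 0, 0, 255, 0, 0, 0, 0, 0, 0, 85, 0, 0, 0, 0, 0, 0, 75, 0, 0, 0, 0, 0, 0, 60, 0, 0, 0, 0, 0, 0, 60, 0, 0, 0, 0, 0, 0]}}

```text
clock: 28.65
tool_pos: [545.0, 141.8, 40.7]
eef_rot: [-0.006, 0.005, -0.706, 0.708]
wrist_force: [0.2, -0.3, -1.2]
opening: 65.2
```

Run:
```python
from plan import *
o=st()
p=camera('wrist'); save(p,'w17'); cv2.imwrite('pics/w17b.png',cv2.resize(p['img'][120:350,150:370,::-1],None,fx=3.5,fy=2.6,interpolation=cv2.INTER_CUBIC))
```

```text
28.65 [545.04 141.82  40.72] q [-0.46  0.72  0.15  1.9  -0.19  0.53 -1.75] op 65.2 F [ 0.21 -0.29 -1.21]
```

View pics/w17b.png

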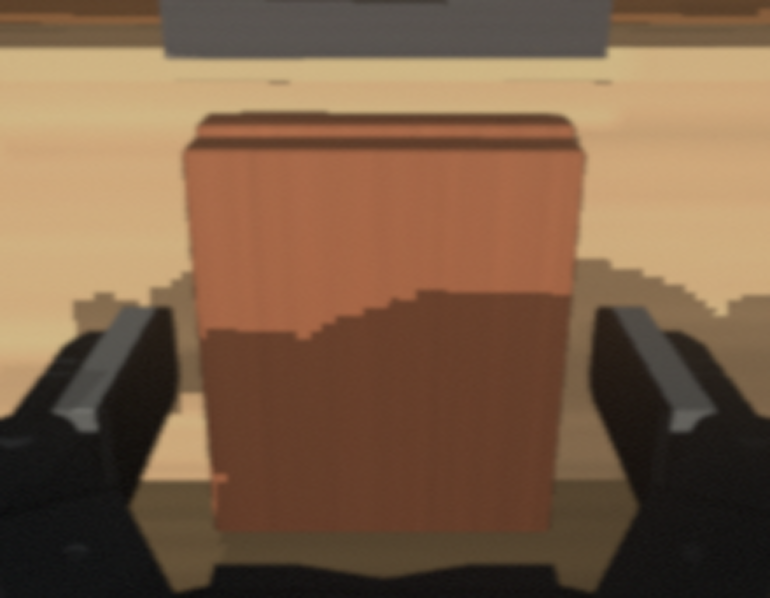

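Request:
{"name": "carry_out", "arguments": {"moves": [60, 0, -0.2, 0, 0, 0, 0, 60, 0, -0.5, 0, 0, 0, 0, 60, 0, -0.7, 0, 0, 0, 0, 60, 0, -0.6, 0, 0, 0, 0, 60, 0, 0, 0, 0, 0, 0, 60, 0, 0, 0, 0, 0, 0]}}

```text
clock: 29.3
tool_pos: [545.3, 142.3, 141.8]
eef_rot: [-0.007, 0.005, -0.706, 0.708]
wrist_force: [-0.4, -0.1, -0.7]
opening: 65.3
```

Run:
```python
from plan import *
o=st(); np.save('o18.npy',o,allow_pickle=True)
p=camera('wrist'); save(p,'w18'); cv2.imwrite('pics/w18b.png',cv2.resize(p['img'][80:320,120:400,::-1],None,fx=2.8,fy=2.5,interpolation=cv2.INTER_CUBIC))
p=camera('side'); cv2.imwrite('pics/side18.png',cv2.resize(p['img'][130:200,195:285,::-1],None,fx=8,fy=8,interpolation=cv2.INTER_CUBIC))
```

```text
29.3 [545.26 142.3  141.81] q [-0.5   0.56  0.19  1.86 -0.15  0.73 -1.78] op 65.3 F [-0.43 -0.07 -0.69]
```

View pics/w18b.png

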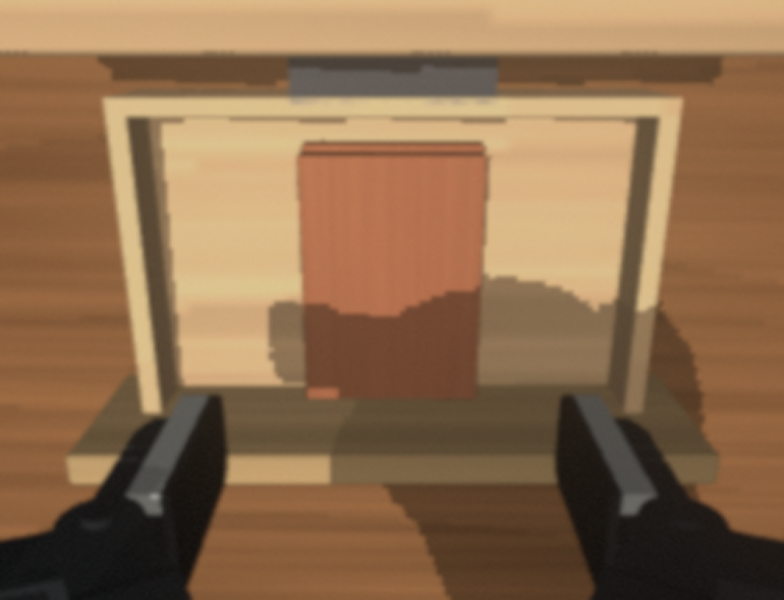

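View pics/side18.png

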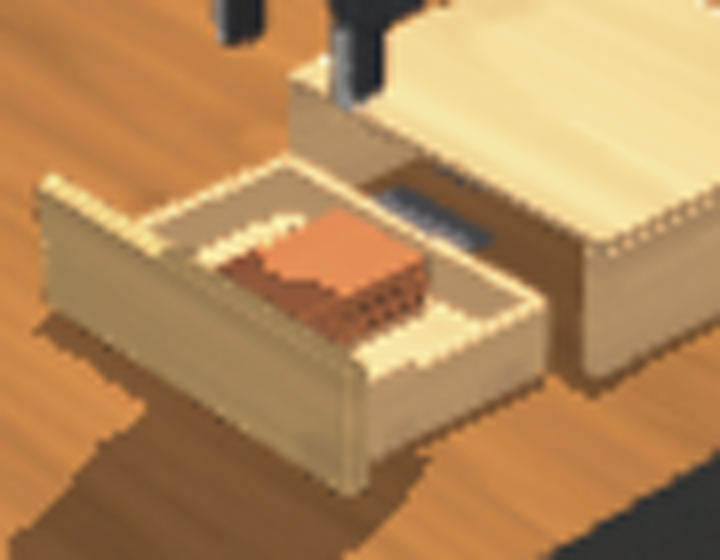

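Run:
```python
from plan import *
o=np.load('o18.npy',allow_pickle=True).item()
for z in (38,43,46):
    w=onz('wrist',[[226.4,142.2],[293.9,142],[290.4,239.2],[229,239.2]],z,o); print(z,w[:,:2].tolist(),np.linalg.norm(w-np.roll(w,-1,0),axis=1),w.mean(0))
print('pile',onz('wrist',[[227.5,137.2],[293,137.2]],33,o)[:,:2].tolist(),onz('wrist',[[227.5,137.2],[293,137.2]],28,o)[:,:2].tolist())
print('tray inner back', onz('wrist',[[167,127.5],[348,127.5]],38,o)[:,:2].tolist(),'outer back',onz('wrist',[[157,119],[364,119]],38,o)[:,:2].tolist(),'front top inner/outer',onz('wrist',[[144.6,262],[375,262],[144.6,272],[375,272]],67,o)[:,:2].tolist())
```

```text
38 [[587.6300252367533, 169.2779934844979], [588.7050118277845, 113.23056994682449], [497.7623840399401, 111.37235063344475], [496.9156431695819, 168.72213180143166]] [56.06 90.96 57.36 90.72] [542.75 140.65  38.  ]
43 [[588.494130776736, 168.73084885047118], [589.5462430823939, 113.87603996597774], [500.53875349810266, 112.05736108892991], [499.71003014765347, 168.18681516495633]] [54.86 89.03 56.14 88.79] [544.57 140.71  43.  ]
46 [[589.0125941007256, 168.40256207005513], [590.0509818351594, 114.26332197746969], [502.20457517300014, 112.46836736222102], [501.38666233449635, 167.86562518307113]] [54.15 87.86 55.4  87.63] [545.66 140.75  46.  ]
pile [[591.0048426471235, 168.8112423967205], [591.9039106449209, 113.57349694885062]] [[590.2290564336836, 169.33726218644526], [591.1468568031262, 112.94862050034956]]
tray inner back [[598.86242199938, 217.4648191626187], [601.286990249838, 69.64384330887916]] outer back [[605.5062440510961, 224.9371689139436], [608.2711362003009, 57.46941032688527]] front top inner/outer [[490.4390436593577, 237.0311145881122], [493.23185957575464, 42.69044338296537], [480.5188689000828, 238.1575216970956], [483.3136631596771, 41.20804949964868]]
```

Run:
```python
from plan import *
st()
s=plan([435,138.5,130],down(270.9),5,255)
s=plan([435,138.5,40],down(270.9),3,255,s)
```

```text
29.4 [544.62 142.04 140.42] q [-0.5   0.57  0.19  1.86 -0.15  0.73 -1.78] op 65.1 F [ 0.28 -0.31 -0.45]
[255, 0.44, 0.04, 0.01, 0, 0, 0, 255, 0.44, 0.04, 0.01, -0.01, 0, 0, 255, 0.44, 0.04, 0, 0, 0, 0, 255, 0.44, 0.04, 0.01, -0.01, 0, 0, 255, 0.43, 0.05, 0, 0, 0, 0]
end [435.17 138.74 129.88] err deg 0.0421673048907039
[255, 0, 0.6, 0, 0, 0, 0, 255, 0, 0.6, 0, 0, 0, 0, 255, 0, 0.6, 0, 0, 0, 0]
end [435.21 138.74  39.88] err deg 0.0421673048907039
```

Request:
{"name": "carry_out", "arguments": {"moves": [255, 0.44, 0.04, 0.01, 0, 0, 0, 255, 0.44, 0.04, 0.01, 0, 0, 0, 255, 0.44, 0.04, 0, 0, 0, 0, 255, 0.44, 0.04, 0.01, 0, 0, 0, 255, 0.44, 0.05, 0, 0, 0, 0, 255, 0, 0.6, 0, 0, 0, 0, 255, 0, 0.6, 0, 0, 0, 0, 255, 0, 0.55, 0, 0, 0, 0, 255, 0, 0, 0, 0, 0, 0]}}

```text
clock: 30.3
tool_pos: [433.2, 137.7, 39.8]
eef_rot: [-0.004, 0.007, -0.705, 0.709]
wrist_force: [-0.7, -0.0, 1.4]
opening: -0.2
```

Run:
```python
from plan import *
o=st(); print(rot(o['eef_rot']).as_matrix()[:,0])
p=camera('wrist'); save(p,'w19')
st()
```

```text
30.3 [433.22 137.69  39.8 ] q [-0.53  0.63  0.12  2.18 -0.2   0.35 -1.8 ] op -0.2 F [-0.68 -0.05  1.35]
[-1.   -0.02  0.  ]
30.35 [434.03 137.85  41.51] q [-0.53  0.62  0.12  2.17 -0.2   0.36 -1.8 ] op -0.4 F [-0.54 -0.58  0.39]
```

View pics/w19.png

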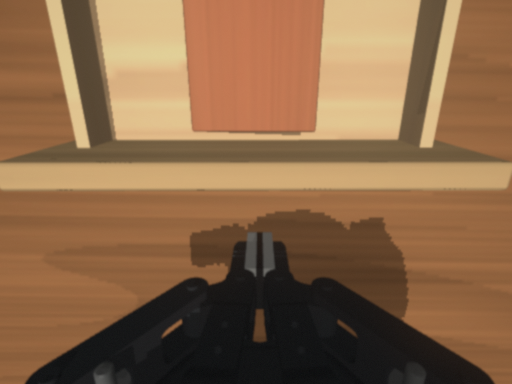

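Request:
{"name": "carry_out", "arguments": {"moves": [255, -0.3, 0, 0, 0, 0, 0, 255, -0.3, 0, 0, 0, 0, 0, 255, -0.06, 0, 0, 0, 0, 0, 255, -0.08, 0, 0, 0, 0, 0, 255, -0.12, 0, 0, 0, 0, 0, 255, -0.16, 0, 0, 0, 0, 0, 255, -0.2, 0, 0, 0, 0, 0, 255, -0.22, 0, 0, 0, 0, 0, 255, -0.22, 0, 0, 0, 0, 0, 255, -0.22, 0, 0, 0, 0, 0]}}

```text
clock: 31.35
tool_pos: [530.2, 140.1, 42.8]
eef_rot: [-0.006, 0.005, -0.706, 0.708]
wrist_force: [-3.7, 0.9, 1.9]
opening: -0.2
```

Request:
{"name": "carry_out", "arguments": {"moves": [255, -0.22, 0, 0, 0, 0, 0, 255, -0.22, 0, 0, 0, 0, 0, 255, -0.2, 0, 0, 0, 0, 0, 255, -0.18, 0, 0, 0, 0, 0, 255, -0.14, 0, 0, 0, 0, 0, 255, -0.1, 0, 0, 0, 0, 0, 255, -0.06, 0, 0, 0, 0, 0, 255, 0, 0, 0, 0, 0, 0]}}

```text
clock: 32.15
tool_pos: [585.4, 141.0, 42.9]
eef_rot: [-0.006, 0.005, -0.706, 0.708]
wrist_force: [-2.8, 1.4, 0.7]
opening: -0.1
```

Now press on to the stop: 597 expected.

Request:
{"name": "carry_out", "arguments": {"moves": [255, -0.08, 0, 0, 0, 0, 0, 255, -0.08, 0, 0, 0, 0, 0, 255, -0.04, 0, 0, 0, 0, 0, 255, 0, 0, 0, 0, 0, 0]}}

```text
clock: 32.55
tool_pos: [595.4, 141.2, 42.9]
eef_rot: [-0.006, 0.005, -0.706, 0.708]
wrist_force: [-3.6, 1.3, -1.4]
opening: 0.1
```

Request:
{"name": "carry_out", "arguments": {"moves": [255, -0.04, 0, 0, 0, 0, 0, 255, 0, 0, 0, 0, 0, 0]}}

```text
clock: 32.75
tool_pos: [597.4, 141.2, 42.9]
eef_rot: [-0.006, 0.005, -0.706, 0.708]
wrist_force: [-3.1, -0.1, -2.4]
opening: -0.0
```

Request:
{"name": "carry_out", "arguments": {"moves": [255, -0.03, 0, 0, 0, 0, 0, 255, 0, 0, 0, 0, 0, 0]}}

```text
clock: 32.95
tool_pos: [597.6, 141.2, 42.9]
eef_rot: [-0.005, 0.006, -0.706, 0.708]
wrist_force: [-11.2, 0.2, 5.3]
opening: 0.3
```

Request:
{"name": "carry_out", "arguments": {"moves": [255, 0.3, 0, 0, 0, 0, 0, 255, 0.6, 0, 0, 0, 0, 0, 255, 0.8, 0, 0, 0, 0, 0, 255, 0.8, -0.3, 0, 0, 0, 0, 255, 0.4, -0.8, 0, 0, 0, 0, 255, 0, -0.9, 0, 0, 0, 0, 255, 0, -0.5, 0, 0, 0, 0]}}

```text
clock: 33.65
tool_pos: [454.5, 139.5, 171.1]
eef_rot: [-0.008, 0.004, -0.707, 0.707]
wrist_force: [0.6, 1.5, -0.9]
opening: -0.2
```

Run:
```python
from plan import *
o=st()
p=camera('scene'); save(p,'scene20'); print(spot_point('drawer_front',p))
p=camera('side'); save(p,'side20'); print(spot_point('drawer_front',p))
```

```text
33.65 [454.54 139.48 171.15] q [-0.59  0.4   0.22  2.07 -0.13  0.69 -1.85] op -0.2 F [ 0.61  1.48 -0.92]
[{'location': [335.7, 192.2], 'conf': 0.88}, {'location': [169.5, 247.1], 'conf': 0.59}]
[{'location': [245.8, 158.5], 'conf': 0.83}]
```

View pics/scene20.png

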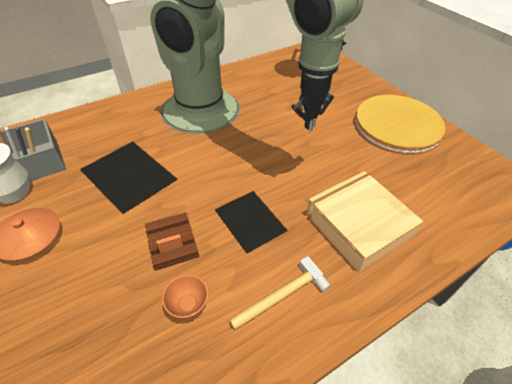

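View pics/side20.png

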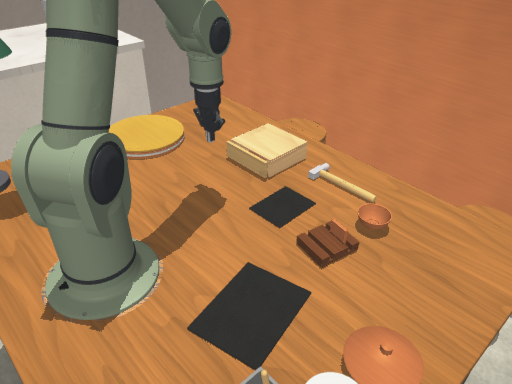

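Shut, with the front spot at the same pixel as at the start. I'll wait a second and check that it stays.

Request:
{"name": "carry_out", "arguments": {"moves": [255, 0, -0.2, 0, 0, 0, 0, 255, 0, 0, 0, 0, 0, 0, 255, 0, 0, 0, 0, 0, 0, 255, 0, 0, 0, 0, 0, 0, 255, 0, 0, 0, 0, 0, 0, 255, 0, 0, 0, 0, 0, 0, 255, 0, 0, 0, 0, 0, 0, 255, 0, 0, 0, 0, 0, 0, 255, 0, 0, 0, 0, 0, 0, 255, 0, 0, 0, 0, 0, 0]}}

```text
clock: 34.85
tool_pos: [453.5, 139.2, 177.8]
eef_rot: [-0.006, 0.005, -0.706, 0.708]
wrist_force: [-0.3, -0.5, 0.5]
opening: -0.1
```

Run:
```python
from plan import *
o=st()
p=camera('scene'); a=cv2.imread('pics/scene20.png')[:,:,::-1]; z=cv2.imread('pics/scene0.png')[:,:,::-1]
s=(slice(160,280),slice(295,430)); print(spot_point('drawer_front',p), np.abs(p['img'][s].astype(int)-a[s]).mean(), np.abs(p['img'][s].astype(int)-z[s]).mean())
s=(slice(200,330),slice(140,340)); print(np.abs(p['img'][s].astype(int)-z[s]).mean())
print(finish_job())
```

```text
34.85 [453.54 139.25 177.79] q [-0.6   0.39  0.22  2.06 -0.12  0.71 -1.85] op -0.1 F [-0.31 -0.52  0.54]
[{'location': [331.1, 187.9], 'conf': 0.8}] 1.3526543209876543 3.6859876543209875
4.169333333333333
the job is handed in; nothing more can be done
None
```

The job is handed in at about 35 s of the 72 s allowed, with every step done in the order asked. One step was rougher than asked: the lowering onto the pile.

- **Drawer opened:** I pressed the front to its stop with about 16 N, and it sprang fully out.
- **Blank laid on the pad:** I took the long blank from the rack, laid it flat on the 170 x 130 mm pad by a tilted lay-down, and let go. I then took it again flat.
- **Blank onto the pile:** The pile was higher than I had worked out from the wrist picture, so the first touch pressed it with up to about 60 N. I backed off at once, lowered again (29 N at touch), and eased that to about 16 N and a little more before letting go.
- **Resting position:** After release the blank lay level and did not move. It sits about 2 mm short of the pile's centre along x and within about 0.5 mm along y.
- **Drawer shut:** I pushed it home to the stop with about 11 N and backed away, and it latched.

**Last checks:** More than 1 s after I backed away, the drawer was still shut, and the chest looked the same as in the picture taken just after shutting. The front point found in the last picture was about 5 pixels from the one in the earlier picture. I took this as detector scatter, because the picture itself had not changed. The last scene view shows the square blank, hammer and bowl where they started. The arm touched nothing at the end.

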